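# Load the digestion station and wind its carriage in

## Robot

A 6-joint arm with a two-finger parallel gripper is mounted at the origin on the work surface. World frame = base frame: x ahead of the robot, y to its left, z up, the work surface at z = 0. Lengths are in m, angles in rad, forces in N, time in s.
With the tool pointing down it reaches from about 0.275 to 0.775 m from the base axis. Payload 14.6 kg.
Tool frame: the origin (TCP) lies on the centre line of the jaws, within the pads' length; the fingertips stand 8 mm ahead of it and the grasp point (between the pads) lies 11 mm behind it (nose_length is the distance from the TCP to the fingertips, in m); z points along the fingers, x is the direction in which the jaws open and shut, and the axes are right-handed (so a half turn about z gives the same grasp; the last joint's range is limited). The gripper opens to 85 mm and grips with 20 to 120 N. Pads are 22 mm wide; open, the fingers measure 114 mm over their backs; the gripper's body (76 mm by 85 mm) begins 54 mm behind the grasp point. The pads swing forward as they close: fully open they stand 13 mm farther back than shut.
Start: joints at [1.04, 0.263, -0.048, 1.259, 0, 1.415], TCP at [0.193, 0.488, 0.239] pointing down, gripper open.
Joint ranges: [-2.65, 2.65], [-0.89, 1.7], [-1.18, 1.37], [-2.13, 2.11], [-1.35, 1.29], [-3.14, 3.14]. Speed limits (rad/s): [1.89, 1.89, 2.57, 2.79, 3.14, 3.14].

## Interface

Orientations are given as a unit quaternion [w, x, y, z].
In Python, from station import * gives the robot as it stands. The module is installed in compiled form; this text tells all that it offers.
- The arm moves only by the tool carry_out, never from a script. Its argument "targets" is one flat list of numbers, 7 for each row, row after row: the shift along the tool's x, y, z in units of 25 mm (1.0 is 25 mm), then the turn, a rotation vector about the tool's x, y, z in units of 6 degrees (1.0 is 6 degrees), then the gripper command: -1 is shut, 1 is fully open, values between are in proportion. A call has 1 to 5 rows; each row is the pose to reach, as a shift and turn from the pose measured when the call began, along the tool's axes at that moment; what a row does not reach only later rows make up. A row lasts 1/8 s, in which the tool goes at most 62.5 mm and 10.7 degrees, less where a joint would pass 70% of its speed; a pose out of reach is approached as far as the arm can. A call with a gripper value outside its range is refused whole. The fingers move at their own pace and stop on an object; "force" is the grip in N (left out, the last holds). Time passes only in rows, so rows that repeat a pose let the fingers close. It gives the time, the measured TCP pose, the force and the opening at its end, in the units of the state.
- state(): the state, without advancing time (a new reading comes with each control period).
- read_camera(name): name is "side" or "top"; returns the picture (384x512x3 uint8, red, green, blue); there is no depth.
- camera_params(name): a dict with "camera_matrix" (3x3 intrinsics, pixels), "R" (3x3) and "t" (3): a world point X has camera coordinates R X + t. Camera axes: x right, y down, z forward; pixel columns grow to the right and rows downward; lengths in m; the calibration is good to about 2 mm. A picture is of the moment at which its call begins. camera_params takes no time and is no camera call.
- job_done(): hands the job in, once; it reports no verdict.
The state is a dict: "time": time; "joint_positions": joint angles; "qvel": joint speeds; "joint_efforts": joint torques, N m; "eef_pos": TCP position; "orientation": TCP orientation; "force": force on the tool from outside, world axes, zero at the start; "ft_torque": the same for the moment, N m; "width": opening from 0.0 (shut) to 1.0 (fully open).
Only numpy, scipy, OpenCV 4.12 (cv2) and the standard library are available. Lean on these libraries where they do the work, as an engineer would, in place of code of your own. Each camera call takes 0.05 s, during which the arm holds its last target. There are 200 camera calls.

## Task

Stand every digestion vessel from the carrying tray upright on a place of its own on the station's carriage, its vent nozzle pointing straight at that place's black mark, while the carriage is out. Then fit the crank on the square shaft and wind the carriage fully home under the clear hood, moving it only with the crank and keeping the crank on the shaft. Finally lay the crank flat, handle up, back on its grey rubber parking pad beside the gearbox, with every vessel still standing right, and leave everything else on the bench where it is.

Things in the scene. Friction and masses are not known exactly. Their poses are not given: they have to be found in the camera images.
- v1_mid (a point): Vessel 1, its centre, half-way up. 130 mm tall, 0.15 to 0.31 kg, upright: white body 46 mm in diameter; from 74 to 96 mm up a grey ribbed cap 54 mm across; on it a plain black boss, 32 mm in diameter, 96 to 130 mm up, by which it is gripped. A dark steel vent nozzle sticks out level from the cap's side. Axes: x along the nozzle, z up. May be absent.
- v1_vent (a point): Tip of the 9 mm thick vent nozzle of vessel 1, 42 mm from the vessel's axis, 20 mm above its centre (85 mm above its foot).
- v2_mid (a point): Vessel 2, its centre, half-way up. 130 mm tall, 0.15 to 0.31 kg, upright: white body 46 mm in diameter; from 74 to 96 mm up a grey ribbed cap 54 mm across; on it a plain black boss, 32 mm in diameter, 96 to 130 mm up, by which it is gripped. A dark steel vent nozzle sticks out level from the cap's side. Axes: x along the nozzle, z up. May be absent.
- v2_vent (a point): Tip of the 9 mm thick vent nozzle of vessel 2, 42 mm from the vessel's axis, 20 mm above its centre (85 mm above its foot).
- v3_mid (a point): Vessel 3, its centre, half-way up. 130 mm tall, 0.15 to 0.31 kg, upright: white body 46 mm in diameter; from 74 to 96 mm up a grey ribbed cap 54 mm across; on it a plain black boss, 32 mm in diameter, 96 to 130 mm up, by which it is gripped. A dark steel vent nozzle sticks out level from the cap's side. Axes: x along the nozzle, z up. May be absent.
- v3_vent (a point): Tip of the 9 mm thick vent nozzle of vessel 3, 42 mm from the vessel's axis, 20 mm above its centre (85 mm above its foot).
- v4_mid (a point): Vessel 4, its centre, half-way up. 130 mm tall, 0.15 to 0.31 kg, upright: white body 46 mm in diameter; from 74 to 96 mm up a grey ribbed cap 54 mm across; on it a plain black boss, 32 mm in diameter, 96 to 130 mm up, by which it is gripped. A dark steel vent nozzle sticks out level from the cap's side. Axes: x along the nozzle, z up. May be absent.
- v4_vent (a point): Tip of the 9 mm thick vent nozzle of vessel 4, 42 mm from the vessel's axis, 20 mm above its centre (85 mm above its foot).
- place1 (a point): Centre of vessel place 1 on the flat top of the carriage (57 mm above the bench): a round dark pad 56 mm across; its black mark is a short line on the plate 42 mm along x from the centre. Axes: x to the mark (away from the robot), y the way the carriage travels in under the hood, z up. The carriage is an aluminium plate, 240 by 180 mm.
- place2 (a point): Centre of vessel place 2 on the flat top of the carriage (57 mm above the bench): a round dark pad 56 mm across; its black mark is a short line on the plate 42 mm along x from the centre. Axes: x to the mark (away from the robot), y the way the carriage travels in under the hood, z up. The four places form two rows: 97 mm apart along x, 86 mm along y.
- place3 (a point): Centre of vessel place 3 on the flat top of the carriage (57 mm above the bench): a round dark pad 56 mm across; its black mark is a short line on the plate 42 mm along x from the centre. Axes: x to the mark (away from the robot), y the way the carriage travels in under the hood, z up. The clear hood (250 mm high, and a 340 mm tower behind it) begins 157 mm along y from the carriage's middle when that is fully out.
- place4 (a point): Centre of vessel place 4 on the flat top of the carriage (57 mm above the bench): a round dark pad 56 mm across; its black mark is a short line on the plate 42 mm along x from the centre. Axes: x to the mark (away from the robot), y the way the carriage travels in under the hood, z up. A vessel only stands here by its weight; there is no recess.
- carriage (a joint): Travel of the carriage, m: 0 fully out, 0.25 fully home at a solid stop under the hood. Driven only by the square shaft: one full turn clockwise (seen from above) takes it 50 mm in, anticlockwise brings it out. It stays where it is left. Turning needs about 2 to 4 N at the crank's handle. While it is worked the crank must not come off the shaft.
- shaft_end (a point): Centre of the top of the vertical square drive shaft, 116 mm above the bench, on the grey gearbox (75 mm high) at the station's end away from the hood. 14 mm square, sides along this point's x and y, which turn with the shaft; its top 7 mm taper to 9 mm. The fully fitted crank rests on a shoulder, its underside 26 mm below this point.
- crank_socket (a point): Mouth of the crank's square socket in the flat underside of its hub: 16.4 mm wide, 28 mm deep, sides along this point's x and y. Steel crank, 0.32 kg, lying flat, handle up. x: along the arm to the handle; z up. Hub: foot 44 mm across, 8 mm high, then 30 mm square up to 28 mm, then a round boss 30 mm in diameter up to 60 mm above the underside, to carry it by.
- crank_handle (a point): Middle of the crank's black upright handle: a plain cylinder 22 mm in diameter from 14 to 69 mm above the crank's underside, spinning freely about its own axis, 65 mm along x from the hub's axis. The arm is 20 mm wide, 12 mm thick, flush with the underside. Axes as crank_socket.
- park (a point): Centre of the crank's parking pad on the station: a grey rubber pad, 156 mm square, on a flat deck without a rim, 55 mm above the bench, next to the gearbox (on its far side from the robot). Axes of the station: x away from the robot, y towards the hood. The crank starts here.
- bottle_a: Clear bottle with a blue cap, 84 mm across, 180 mm tall; origin under its foot. To be left alone.
- bottle_b: Amber bottle with a blue cap, 68 mm across, 150 mm tall; origin under its foot. To be left alone.
- jar: Small jar, 48 mm across, 55 mm tall; origin under its foot. To be left alone.
- beaker: Empty beaker, 64 mm across, 85 mm tall; origin under its foot. To be left alone.
- pipette: Pipette lying on the bench, about 290 mm long and 26 mm high, tip along its x axis; origin on the bench near its grip. To be left alone.
- tube_rack: Blue rack 100 by 200 mm with capped tubes, 120 mm tall; origin under its centre. To be left alone.
- wrench: Flat steel cap wrench lying on the bench, 140 mm long, 8 mm thick. To be left alone.
Mind the look-alikes: they are no part of the job. What is shaped like the part that bears crank_socket but green is not meant. What is shaped like the part that bears v3_mid but purple is not meant.

How it is judged:
On the way, in this order (a step that is already met when the one before it is completed fails the run):
1. every vessel stands upright on a place of its own with its nozzle at the mark, the carriage still out (((horizontal distance between v1_mid and place1 below 0.013 m and x of v1_vent in the frame of place1 above 0.025 m and y of v1_vent in the frame of place1 between -0.018 and 0.018 m) or (horizontal distance between v1_mid and place2 below 0.013 m and x of v1_vent in the frame of place2 above 0.025 m and y of v1_vent in the frame of place2 between -0.018 and 0.018 m) or (horizontal distance between v1_mid and place3 below 0.013 m and x of v1_vent in the frame of place3 above 0.025 m and y of v1_vent in the frame of place3 between -0.018 and 0.018 m) or (horizontal distance between v1_mid and place4 below 0.013 m and x of v1_vent in the frame of place4 above 0.025 m and y of v1_vent in the frame of place4 between -0.018 and 0.018 m)) and angle between each of v1_mid, v2_mid, v3_mid, v4_mid's own z axis and vertical below 0.1 rad and z of each of v1_mid, v2_mid, v3_mid, v4_mid in the frame of place1 below 0.072 m and ((horizontal distance between v2_mid and place1 below 0.013 m and x of v2_vent in the frame of place1 above 0.025 m and y of v2_vent in the frame of place1 between -0.018 and 0.018 m) or (horizontal distance between v2_mid and place2 below 0.013 m and x of v2_vent in the frame of place2 above 0.025 m and y of v2_vent in the frame of place2 between -0.018 and 0.018 m) or (horizontal distance between v2_mid and place3 below 0.013 m and x of v2_vent in the frame of place3 above 0.025 m and y of v2_vent in the frame of place3 between -0.018 and 0.018 m) or (horizontal distance between v2_mid and place4 below 0.013 m and x of v2_vent in the frame of place4 above 0.025 m and y of v2_vent in the frame of place4 between -0.018 and 0.018 m)) and ((horizontal distance between v3_mid and place1 below 0.013 m and x of v3_vent in the frame of place1 above 0.025 m and y of v3_vent in the frame of place1 between -0.018 and 0.018 m) or (horizontal distance between v3_mid and place2 below 0.013 m and x of v3_vent in the frame of place2 above 0.025 m and y of v3_vent in the frame of place2 between -0.018 and 0.018 m) or (horizontal distance between v3_mid and place3 below 0.013 m and x of v3_vent in the frame of place3 above 0.025 m and y of v3_vent in the frame of place3 between -0.018 and 0.018 m) or (horizontal distance between v3_mid and place4 below 0.013 m and x of v3_vent in the frame of place4 above 0.025 m and y of v3_vent in the frame of place4 between -0.018 and 0.018 m)) and ((horizontal distance between v4_mid and place1 below 0.013 m and x of v4_vent in the frame of place1 above 0.025 m and y of v4_vent in the frame of place1 between -0.018 and 0.018 m) or (horizontal distance between v4_mid and place2 below 0.013 m and x of v4_vent in the frame of place2 above 0.025 m and y of v4_vent in the frame of place2 between -0.018 and 0.018 m) or (horizontal distance between v4_mid and place3 below 0.013 m and x of v4_vent in the frame of place3 above 0.025 m and y of v4_vent in the frame of place3 between -0.018 and 0.018 m) or (horizontal distance between v4_mid and place4 below 0.013 m and x of v4_vent in the frame of place4 above 0.025 m and y of v4_vent in the frame of place4 between -0.018 and 0.018 m)) and value of joint carriage below 0.05 m), for 0.3 s.
2. the carriage is wound home with the crank on the shaft (value of joint carriage above 0.242 m and distance between crank_socket and shaft_end below 0.034 m), for 0.2 s.
At the end, for the whole second after the job is handed in: Carriage within 8 mm of fully home; each vessel upright (6 degrees) on a place of its own, within 13 mm of its centre, nozzle tip within 18 mm sideways of that place's mark; crank flat (7 degrees), handle up, on its parking pad; all at rest (((horizontal distance between v1_mid and place1 below 0.013 m and x of v1_vent in the frame of place1 above 0.025 m and y of v1_vent in the frame of place1 between -0.018 and 0.018 m) or (horizontal distance between v1_mid and place2 below 0.013 m and x of v1_vent in the frame of place2 above 0.025 m and y of v1_vent in the frame of place2 between -0.018 and 0.018 m) or (horizontal distance between v1_mid and place3 below 0.013 m and x of v1_vent in the frame of place3 above 0.025 m and y of v1_vent in the frame of place3 between -0.018 and 0.018 m) or (horizontal distance between v1_mid and place4 below 0.013 m and x of v1_vent in the frame of place4 above 0.025 m and y of v1_vent in the frame of place4 between -0.018 and 0.018 m)) and angle between each of v1_mid, v2_mid, v3_mid, v4_mid's own z axis and vertical below 0.1 rad and z of each of v1_mid, v2_mid, v3_mid, v4_mid in the frame of place1 below 0.072 m and ((horizontal distance between v2_mid and place1 below 0.013 m and x of v2_vent in the frame of place1 above 0.025 m and y of v2_vent in the frame of place1 between -0.018 and 0.018 m) or (horizontal distance between v2_mid and place2 below 0.013 m and x of v2_vent in the frame of place2 above 0.025 m and y of v2_vent in the frame of place2 between -0.018 and 0.018 m) or (horizontal distance between v2_mid and place3 below 0.013 m and x of v2_vent in the frame of place3 above 0.025 m and y of v2_vent in the frame of place3 between -0.018 and 0.018 m) or (horizontal distance between v2_mid and place4 below 0.013 m and x of v2_vent in the frame of place4 above 0.025 m and y of v2_vent in the frame of place4 between -0.018 and 0.018 m)) and ((horizontal distance between v3_mid and place1 below 0.013 m and x of v3_vent in the frame of place1 above 0.025 m and y of v3_vent in the frame of place1 between -0.018 and 0.018 m) or (horizontal distance between v3_mid and place2 below 0.013 m and x of v3_vent in the frame of place2 above 0.025 m and y of v3_vent in the frame of place2 between -0.018 and 0.018 m) or (horizontal distance between v3_mid and place3 below 0.013 m and x of v3_vent in the frame of place3 above 0.025 m and y of v3_vent in the frame of place3 between -0.018 and 0.018 m) or (horizontal distance between v3_mid and place4 below 0.013 m and x of v3_vent in the frame of place4 above 0.025 m and y of v3_vent in the frame of place4 between -0.018 and 0.018 m)) and ((horizontal distance between v4_mid and place1 below 0.013 m and x of v4_vent in the frame of place1 above 0.025 m and y of v4_vent in the frame of place1 between -0.018 and 0.018 m) or (horizontal distance between v4_mid and place2 below 0.013 m and x of v4_vent in the frame of place2 above 0.025 m and y of v4_vent in the frame of place2 between -0.018 and 0.018 m) or (horizontal distance between v4_mid and place3 below 0.013 m and x of v4_vent in the frame of place3 above 0.025 m and y of v4_vent in the frame of place3 between -0.018 and 0.018 m) or (horizontal distance between v4_mid and place4 below 0.013 m and x of v4_vent in the frame of place4 above 0.025 m and y of v4_vent in the frame of place4 between -0.018 and 0.018 m)) and value of joint carriage above 0.242 m and angle between crank_socket's own z axis and vertical below 0.12 rad and z of crank_socket in the frame of park between -0.006 and 0.008 m and x of crank_socket in the frame of park between -0.08 and 0.08 m and y of crank_socket in the frame of park between -0.08 and 0.08 m and x of crank_handle in the frame of park between -0.08 and 0.08 m and y of crank_handle in the frame of park between -0.08 and 0.08 m and linear speed of each of v1, v2, v3, v4, crank below 0.02 m/s); the robot touches nothing.
It fails at once if the carriage is moved while the crank is not on the shaft ((velocity of joint carriage above 0.02 m/s or velocity of joint carriage below -0.02 m/s) and not (distance between crank_socket and shaft_end below 0.034 m)).
It fails at once if a bottle, jar, beaker, pipette, tube rack or wrench is knocked aside (more than 40 mm) (distance of any of bottle_a, bottle_b, jar, beaker, pipette, tube_rack, wrench from where it was at the start of the episode above 0.04 m).
Of v1, v2, v3, v4 only 2 to 4 are there at a start; the rules pass over those that are not, and their reading is None.
At some moment in a run one of crank may be knocked a few centimetres aside while the robot is not near it.
Once in a run the grip may slacken for a moment while it holds something.
It also fails if it takes over 210 s, if anything falls off the work surface, if the arm or the gripper's body presses on something with over 40 N, if the wrist force passes 120 N, or if a joint passes its speed limit or range.

## Working session

There is one attempt and no reset: what is moved stays moved. The work goes in short steps, Python scripts to look and compute and a tool call to move; the robot and the scene stay as the last step left them, time stands still between calls to the robot, and variables do not carry over. Pictures are saved under pics/ and viewed, about 12 in all and at most 16, crops included, and the job is handed in when it is done.

Besides the shell and the picture viewer there is one more tool, called after ">>>" as a command line: name --argument value ..., lists and objects as JSON in quotes. carry_out: Moves the arm, as the interface text tells. Its arguments: {"type":"object","properties":{"targets":{"type":"array","items":{"type":"number"}},"force":{"type":"number"}},"required":["targets"]}

```bash
mkdir -p pics; python3 - <<'E'
from station import *
import cv2,numpy as np
for n in("side","top"):
    im=read_camera(n); cv2.imwrite(f"pics/{n}0.png",cv2.cvtColor(im,cv2.COLOR_RGB2BGR))
    p=camera_params(n); print(n,np.round(p["camera_matrix"],1).tolist(),np.round(p["R"],3).tolist(),np.round(p["t"],3).tolist(), (-p["R"].T@p["t"]).round(3))
print(state())
a=cv2.imread("pics/top0.png");cv2.imwrite("pics/top0b.png",cv2.resize(a,(800,600),interpolation=cv2.INTER_CUBIC))
a=cv2.imread("pics/side0.png");cv2.imwrite("pics/side0b.png",cv2.resize(a,(800,600),interpolation=cv2.INTER_CUBIC))
E
```

```text
side [[468.4, 0.0, 248.8], [0.0, 468.4, 194.8], [0.0, 0.0, 1.0]] [[0.887, -0.462, 0.021], [-0.299, -0.607, -0.736], [0.353, 0.646, -0.676]] [-0.516, 0.211, 1.381] [ 0.033 -1.003  1.101]
top [[396.2, 0.0, 253.6], [0.0, 396.2, 189.1], [0.0, 0.0, 1.0]] [[-0.025, -1.0, -0.017], [-0.991, 0.027, -0.132], [0.132, 0.013, -0.991]] [-0.038, 0.552, 1.287] [ 0.376 -0.07   1.348]
{'time': 0.1, 'joint_positions': array([ 1.03968599e+00,  2.63457955e-01, -4.88610503e-02,  1.25937703e+00,
        1.74262147e-05,  1.41550840e+00]), 'qvel': array([ 0.00086401,  0.00072663,  0.00256691,  0.00017432,  0.00091196,
       -0.00162946]), 'joint_efforts': array([ 3.36683741e-03, -6.38576388e+01,  3.85063648e+01,  9.99531912e-03,
       -6.81860183e-05, -5.08090227e-05]), 'eef_pos': array([0.1925736 , 0.48816364, 0.23888662]), 'orientation': array([ 1.84630506e-04,  8.26751898e-01,  5.62566527e-01, -4.10313231e-04]), 'force': array([-0.64662319, -0.3605862 ,  0.6227656 ]), 'ft_torque': array([-0.02765602,  0.02451228, -0.02307213]), 'width': 1.0027596300871318}
```

View pics/top0b.png

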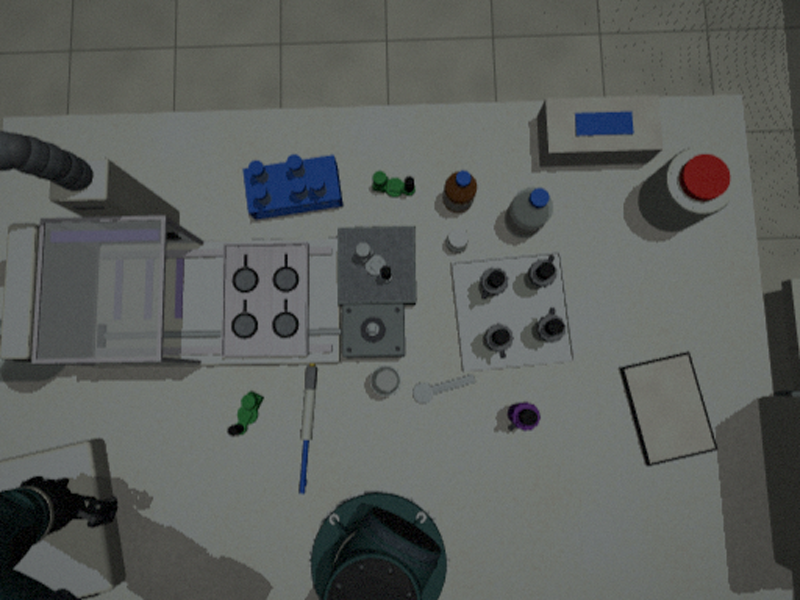

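View pics/side0b.png

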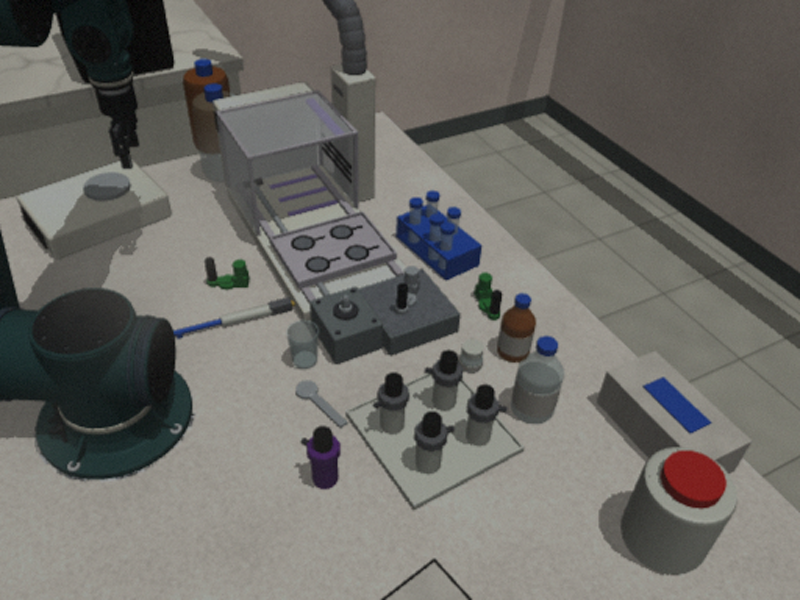

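The candidates, as pixels in the 800x600 top view:
- **Vessels:** four grey ones on the tray at (495,280), (543,270), (498,338) and (551,327). The purple one at (523,416) is a decoy.
- **Crank:** the steel one on the pad, hub (363,253) and handle (386,273). The green ones at (393,185) and (246,412) are decoys.
- **Places:** (245,279), (286,279), (245,324) and (286,324), with marks pointing up (+x).

Next I'll take a close crop of both areas.

```bash
cat > h.py <<'E'
from station import *
import cv2,numpy as np
from scipy.spatial.transform import Rotation as Ro
def snap(n,f=None):
    im=cv2.cvtColor(read_camera(n),cv2.COLOR_RGB2BGR)
    if f: cv2.imwrite(f"pics/{f}.png",im)
    return im
def ray(n,uv):
    p=camera_params(n);K=p["camera_matrix"];R=p["R"];t=p["t"]
    d=R.T@np.linalg.inv(K)@np.array([uv[0],uv[1],1.]);return -R.T@t,d/np.linalg.norm(d)
def onz(n,uv,z):
    c,d=ray(n,uv);return c+d*(z-c[2])/d[2]
def tri(a,b):  # top uv, side uv
    c1,d1=ray("top",a);c2,d2=ray("side",b)
    A=np.stack([d1,-d2],1);s=np.linalg.lstsq(A,c2-c1,rcond=None)[0]
    p,q=c1+s[0]*d1,c2+s[1]*d2;return (p+q)/2,np.linalg.norm(p-q)
def proj(n,X):
    p=camera_params(n);v=p["camera_matrix"]@(p["R"]@np.array(X)+p["t"]);return v[:2]/v[2]
def crop(im,x0,y0,x1,y1,k):  return cv2.resize(im[y0:y1,x0:x1],None,fx=k,fy=k,interpolation=cv2.INTER_CUBIC)
def go(p,yaw,dn=True):
    """print shift/turn in move units from measured pose to TCP p, tool down, jaw x-axis at yaw (mod pi)"""
    s=state();w=s["orientation"];R0=Ro.from_quat([w[1],w[2],w[3],w[0]])
    best=None
    for k in (0,1):
        c,sn=np.cos(yaw+k*np.pi),np.sin(yaw+k*np.pi)
        Rt=Ro.from_matrix(np.array([[c,sn,0],[sn,-c,0],[0,0,-1]]))
        r=(R0.inv()*Rt).as_rotvec()
        if best is None or np.linalg.norm(r)<np.linalg.norm(best): best=r
    print("go",np.round(R0.inv().apply(np.array(p)-s["eef_pos"])/.025,2).tolist(),np.round(np.degrees(best)/6,2).tolist(),"j6",s["joint_positions"][5].round(2))
E
python3 - <<'E'
from h import *
t=cv2.imread("pics/top0.png");s=cv2.imread("pics/side0.png")
T=crop(t,285,155,370,240,7); C=np.clip(T.astype(float)*1.8,0,255).astype(np.uint8); cv2.imwrite("pics/c1.png",C)
T=crop(t,135,140,275,235,5.7); C=np.clip(T.astype(float)*1.8,0,255).astype(np.uint8); cv2.imwrite("pics/c2.png",C)
for n,im,roi in (("top",t,(285,155,370,240)),("side",s,(190,200,340,330))):
    g=im.max(2);x0,y0,x1,y1=roi
    m=(g[y0:y1,x0:x1]<30).astype(np.uint8)
    k,l,st,ce=cv2.connectedComponentsWithStats(m)
    for i in range(1,k):
        if st[i,4]>12: print(n,(ce[i]+[x0,y0]).round(1),st[i]+[x0,y0,0,0,0])
E
```

```text
top [348.5 173. ] [343 168  12  12 103]
top [316.9 178.4] [311 173  12  12  93]
top [353.9 208.9] [348 204  13  11  97]
top [319.9 215.4] [315 211  11  10  89]
side [286.6 231.7] [281 225  12  14 127]
side [251.5 246.3] [246 239  11  15 130]
side [309.7 254.2] [304 247  12  15 137]
side [275.9 271.6] [270 264  12  16 146]
side [206.2 282. ] [201 274  11  16 108]
```

View pics/c1.png

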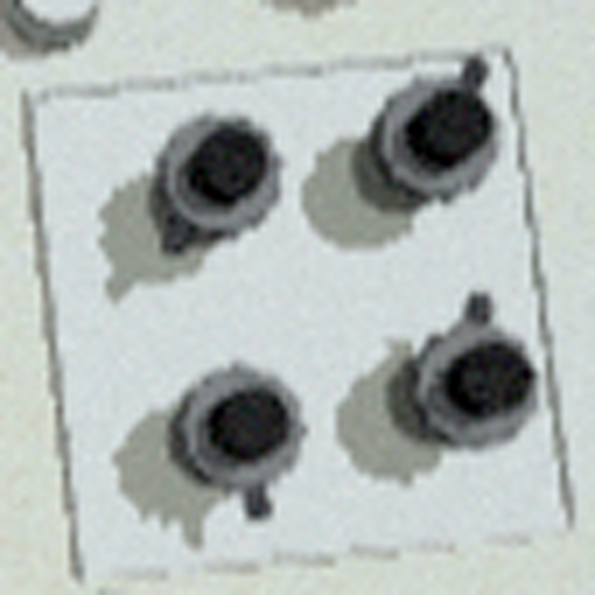

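View pics/c2.png

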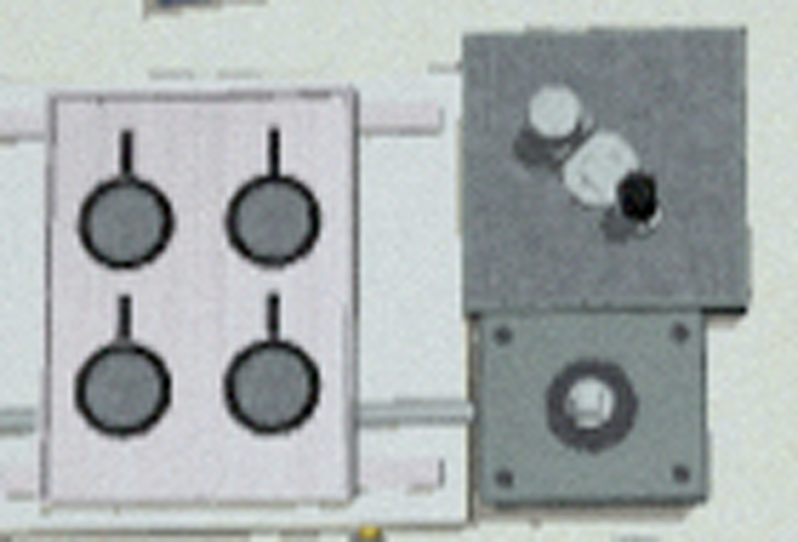

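The crops show four grey vessels with these nozzle directions: top-left one down-left, top-right one up, bottom-left one down, bottom-right one up. The four marks point image-up. The crank's middle disc is unclear, so I'll look from the side and calculate positions.

```bash
python3 - <<'E'
from h import *
s=cv2.imread("pics/side0.png")
C=np.clip(crop(s,195,160,300,235,7.5).astype(float)*1.8,0,255).astype(np.uint8); cv2.imwrite("pics/c3.png",C)
bt=[(316.9,178.4),(348.5,173),(319.9,215.4),(353.9,208.9)]
bs=[(286.6,231.7),(309.7,254.2),(251.5,246.3),(275.9,271.6)]
for a,b in zip(bt,bs): print(tri(a,b))
o=lambda u,v,k,x0,y0:(u/k+x0-.4,v/k+y0-.4)
for n in [(232,165),(450,130),(250,427),(490,380)]: print("bosstop",onz("top",o(*n,7,285,155),.135).round(4))
for n in [(172,240),(475,68),(258,503),(480,303)]: print("nozzle",onz("top",o(*n,7,285,155),.090).round(4))
q=lambda u,v:o(u,v,5.7,135,140)
print("places")
for n,m in [((126,223),(127,130)),((273,223),(274,130)),((123,390),(125,297)),((272,388),(273,296))]: print(onz("top",q(*n),.057).round(4),onz("top",q(*m),.057).round(4))
print("shaft",onz("top",q(591,402),.116).round(4))
print("hub",onz("top",q(555,110),.115).round(4),"mid",onz("top",q(600,167),.063).round(4),"handle",onz("top",q(636,192),.124).round(4))
print("pad corners",[onz("top",q(*c),.055).round(4) for c in((463,30),(746,30),(748,308),(463,308))])
E
```

```text
(array([ 0.5684788 , -0.25210957,  0.12105469]), np.float64(0.001184921587829612))
(array([ 0.58275969, -0.3515597 ,  0.12021004]), np.float64(0.0006273085810381012))
(array([ 0.45282636, -0.25612538,  0.12116431]), np.float64(0.0016324604559356643))
(array([ 0.47000253, -0.36192751,  0.12034605]), np.float64(0.0010716456857541067))
bosstop [ 0.5664 -0.2524  0.135 ]
bosstop [ 0.5794 -0.3492  0.135 ]
bosstop [ 0.4506 -0.2549  0.135 ]
bosstop [ 0.4684 -0.3604  0.135 ]
nozzle [ 0.5396 -0.2303  0.09  ]
nozzle [ 0.6155 -0.3726  0.09  ]
nozzle [ 0.419  -0.2638  0.09  ]
nozzle [ 0.507  -0.3686  0.09  ]
places
[0.5913 0.2679 0.057 ] [0.6464 0.2677 0.057 ]
[0.589  0.1822 0.057 ] [0.6439 0.1815 0.057 ]
[0.494  0.2688 0.057 ] [0.548  0.2681 0.057 ]
[0.4929 0.1828 0.057 ] [0.5462 0.1822 0.057 ]
shaft [ 0.4753 -0.0037  0.116 ]
hub [0.6389 0.0133 0.115 ] mid [ 0.6156 -0.0087  0.063 ] handle [ 0.5897 -0.0311  0.124 ]
pad corners [array([0.7011, 0.0705, 0.055 ]), array([ 0.6963, -0.0956,  0.055 ]), array([ 0.5322, -0.092 ,  0.055 ]), array([0.5366, 0.0725, 0.055 ])]
```

View pics/c3.png

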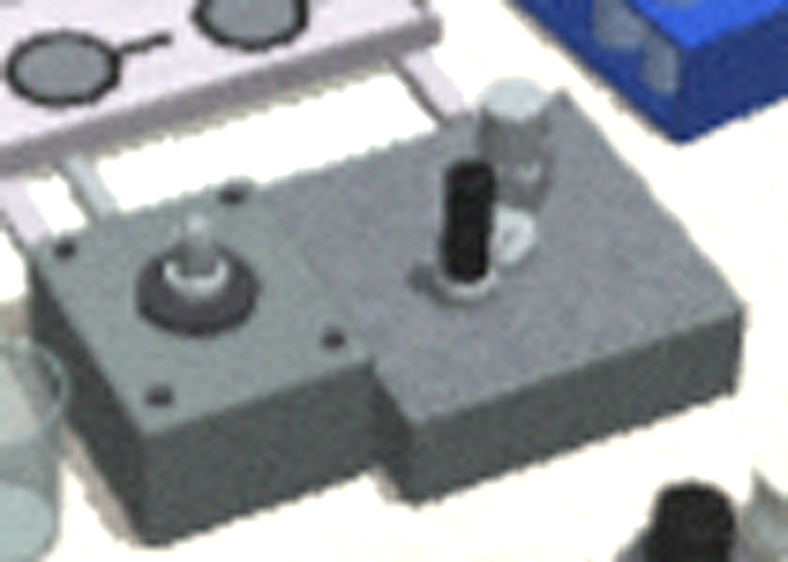

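The middle disc is only a flat disc on the arm. So the crank hub is at (0.639, 0.013) and the handle at (0.590, -0.031), 66 mm apart against 65 mm given. Place spacing comes out as 97/86 mm, and the station is yawed about -1.5°. I'll move above vessel 3 first.

>>> carry_out --targets '[-8,6.85,-0.15,0,0,0,1,-8,6.85,-0.15,0,0,0,1,-8,6.85,-0.15,0,0,0,1,-8,6.85,-0.15,0,0,0,1,-8,6.85,-0.15,0,0,0,1]' --force 60

```text
time: 0.72
eef_pos: [0.2789, 0.2367, 0.2428]
orientation: [0.0, 0.828, 0.561, -0.0]
force: [0.0, 0.5, -0.0]
width: 0.999
```

>>> carry_out --targets '[-8,6.85,-0.15,0,0,0,1,-8,6.85,-0.15,0,0,0,1,-8,6.85,-0.15,0,0,0,1,-8,6.85,-0.15,0,0,0,1,-8,6.85,-0.15,0,0,0,1]'

```text
time: 1.35
eef_pos: [0.3646, -0.0144, 0.2468]
orientation: [0.0, 0.828, 0.56, -0.0]
force: [-0.2, 0.9, -0.4]
width: 1.0
```

>>> carry_out --targets '[-8,6.85,-0.15,0,0,5.3,1,-8,6.85,-0.15,0,0,5.3,1,-8,6.85,-0.15,0,0,5.3,1,-8,6.85,-0.15,0,0,5.3,1,-8,6.85,-0.15,0,0,5.3,1]'

```text
time: 1.98
eef_pos: [0.4503, -0.2663, 0.2496]
orientation: [0.0, 0.95, 0.311, -0.001]
force: [-0.2, 1.1, -0.3]
width: 0.999
```

>>> carry_out --targets '[0,0,0,0,0,5.3,1,0,0,0,0,0,5.3,1,0,0,0,0,0,5.3,1,0,0,0,0,0,5.3,1]'

```text
time: 2.48
eef_pos: [0.4506, -0.2654, 0.2495]
orientation: [-0.0, 0.999, 0.04, -0.001]
force: [0.6, -0.5, 1.1]
width: 0.999
```

```bash
python3 - <<'E'
from h import *
go([.4515,-.2555,.114],np.radians(4.5)); s=state(); print(s["eef_pos"],s["joint_positions"])
E
```

```text
go [0.07, -0.39, 5.42] [-0.0, 0.01, 0.01] j6 0.8
[ 0.45061544 -0.26535384  0.24948937] [-6.87716059e-01  2.57438397e-01 -2.85336765e-02  1.28581039e+00
 -7.18373709e-04  8.03263351e-01]
```

>>> carry_out --targets '[0.07,-0.39,2.5,0,0,0,1,0.07,-0.39,5.4,0,0,0,1,0.07,-0.39,5.4,0,0,0,1,0.07,-0.39,5.4,0,0,0,1,0.07,-0.39,5.4,0,0,0,-1]' --force 60

```text
time: 3.1
eef_pos: [0.4526, -0.2563, 0.1167]
orientation: [0.001, 0.999, 0.04, 0.001]
force: [0.4, -1.2, 0.3]
width: 0.819
```

>>> carry_out --targets '[0,0,0,0,0,0,-1,0,0,0,0,0,0,-1,0,0,0,0,0,0,-1,0,0,0,0,0,0,-1,0,0,0,0,0,0,-1]'

```text
time: 3.72
eef_pos: [0.4531, -0.2568, 0.1179]
orientation: [0.002, 0.999, 0.04, 0.001]
force: [-2.1, -0.1, 12.0]
width: 0.355
```

>>> carry_out --targets '[0,0,-1,0,0,0,-1,0,0,-2.5,0,0,0,-1,0,0,-4.5,0,0,0,-1,0,0,-7.0,0,0,0,-1,0,0,-7.0,0,0,0,-1]'

```text
time: 4.35
eef_pos: [0.4537, -0.2571, 0.2971]
orientation: [0.004, 0.999, 0.041, 0.004]
force: [-0.3, -0.8, -3.5]
width: 0.354
```

```bash
python3 - <<'E'
from h import *
snap("side","s1"); snap("top","t1")
s=cv2.imread("pics/s1.png"); cv2.imwrite("pics/s1b.png",np.clip(crop(s,150,130,350,330,3).astype(float)*1.6,0,255).astype(np.uint8))
go([.494,.2687,.29],np.radians(167)); print(state()["eef_pos"],state()["width"])
E
```

```text
go [3.35, -20.8, 0.04] [0.03, -0.03, 2.94] j6 0.82
[ 0.45256123 -0.25627522  0.29283537] 0.3587337459425162
```

View pics/s1b.png

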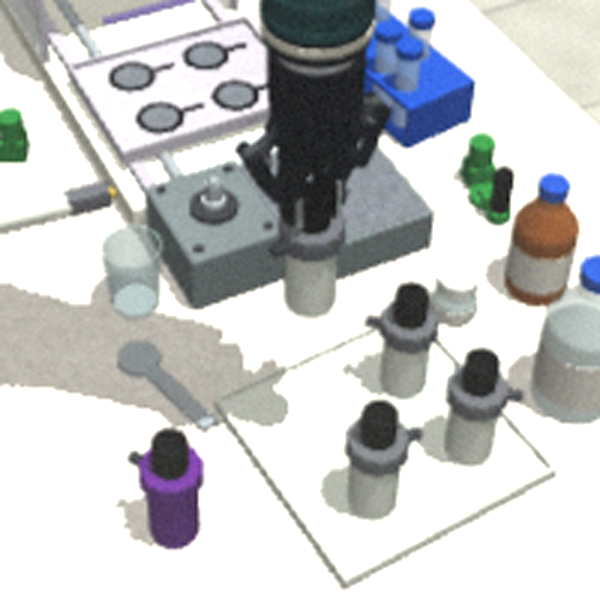

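Vessel 3 is held upright in the gripper. I'll carry it to the near far-row place (0.494, 0.269) and turn it 162.5°.

>>> carry_out --targets '[1.7,-10.4,0,0,0,0,-1,1.7,-10.4,0,0,0,0,-1,1.7,-10.4,0,0,0,0,-1,1.7,-10.4,0,0,0,0,-1,1.7,-10.4,0,0,0,0,-1]'

```text
time: 5.08
eef_pos: [0.4729, 0.0094, 0.2906]
orientation: [0.001, 0.999, 0.042, 0.0]
force: [-0.3, -0.6, -2.8]
width: 0.354
```

>>> carry_out --targets '[1.7,-10.4,0,0,0,-6.8,-1,1.7,-10.4,0,0,0,-6.8,-1,1.7,-10.4,0,0,0,-6.8,-1,1.7,-10.4,0,0,0,-6.8,-1,1.7,-10.4,0,0,0,-6.8,-1]'

```text
time: 5.7
eef_pos: [0.4929, 0.2744, 0.2879]
orientation: [0.001, 0.921, 0.39, -0.002]
force: [-0.3, -0.2, -3.3]
width: 0.352
```

>>> carry_out --targets '[0,0,0,0,0,-6.8,-1,0,0,0,0,0,-6.8,-1,0,0,0,0,0,-6.8,-1,0,0,0,0,0,-6.8,-1,0,0,0,0,0,-6.8,-1]'

```text
time: 6.32
eef_pos: [0.493, 0.2733, 0.2871]
orientation: [0.0, 0.728, 0.685, -0.003]
force: [-0.5, -0.4, -3.0]
width: 0.356
```

>>> carry_out --targets '[0,0,0,0,0,-6.8,-1,0,0,0,0,0,-6.8,-1,0,0,0,0,0,-6.8,-1,0,0,0,0,0,-6.8,-1,0,0,0,0,0,-6.8,-1]'

```text
time: 6.95
eef_pos: [0.493, 0.2727, 0.2866]
orientation: [-0.001, 0.446, 0.895, -0.003]
force: [-0.6, 0.4, -2.6]
width: 0.354
```

>>> carry_out --targets '[0,0,0,0,0,-6.8,-1,0,0,0,0,0,-6.8,-1,0,0,0,0,0,-6.8,-1,0,0,0,0,0,-6.8,-1,0,0,0,0,0,-6.8,-1]'

```text
time: 7.58
eef_pos: [0.493, 0.2724, 0.2864]
orientation: [-0.002, 0.109, 0.994, -0.003]
force: [-0.7, -0.1, -3.4]
width: 0.358
```

```bash
python3 - <<'E'
from h import *
snap("side","s2"); snap("top","t2")
s=cv2.imread("pics/s2.png");t=cv2.imread("pics/t2.png")
cv2.imwrite("pics/s2b.png",np.clip(np.hstack([crop(s,130,60,280,200,2.66),crop(t,125,115,275,255,2.66)]).astype(float)*1.6,0,255).astype(np.uint8))
go([.494,.2687,.172],np.radians(167)); print(state()["eef_pos"],state()["width"],state()["force"])
E
```

```text
go [-0.09, -0.11, 4.58] [-0.06, -0.03, 0.08] j6 -0.99
[0.49302173 0.27250898 0.28647876] 0.3556781113892276 [ 0.80574522 -0.58278432 -3.5801797 ]
```

View pics/s2b.png

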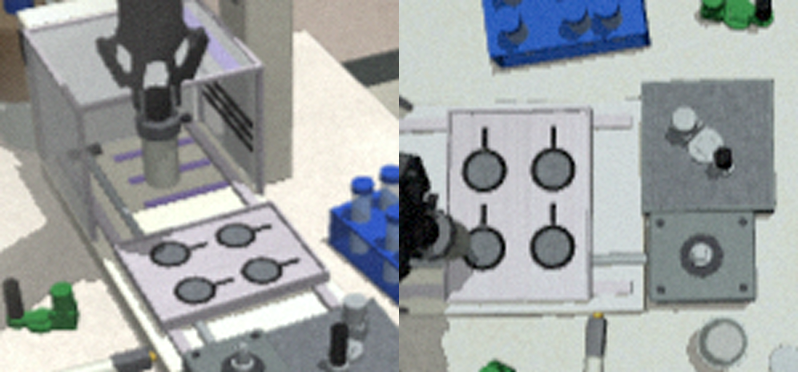

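>>> carry_out --targets '[-0.1,-0.1,2,-0.06,-0.03,0.1,-1,-0.1,-0.1,3.2,-0.06,-0.03,0.1,-1,-0.1,-0.1,4.1,-0.06,-0.03,0.1,-1,-0.1,-0.1,4.3,-0.06,-0.03,0.1,-1,-0.1,-0.1,4.3,-0.06,-0.03,0.1,-1]'

```text
time: 8.3
eef_pos: [0.4946, 0.269, 0.1794]
orientation: [0.0, 0.115, 0.993, 0.0]
force: [0.7, -0.3, -3.1]
width: 0.355
```

>>> carry_out --targets '[0,0,0.08,0,0,0,-1,0,0,0.16,0,0,0,-1,0,0,0.16,0,0,0,-1]'

```text
time: 8.68
eef_pos: [0.4947, 0.2691, 0.1755]
orientation: [0.0, 0.115, 0.993, 0.0]
force: [-0.6, 0.3, -2.7]
width: 0.354
```

```bash
python3 - <<'E'
from h import *
go([.494,.2687,.172],np.radians(167)); print(state()["eef_pos"],state()["force"])
E
```

```text
go [0.02, -0.02, 0.14] [0.01, 0.0, -0.04] j6 -0.99
[0.49469462 0.26906279 0.17554913] [-0.64020997  0.34044895 -2.71271071]
```

>>> carry_out --targets '[0,0,0.08,0,0,0,-1,0,0,0.14,0,0,0,-1,0,0,0.14,0,0,0,-1]'

```text
time: 9.05
eef_pos: [0.4946, 0.269, 0.1719]
orientation: [0.0, 0.115, 0.993, 0.0]
force: [0.1, 0.0, -2.4]
width: 0.357
```

>>> carry_out --targets '[0,0,0.04,0,0,0,-1,0,0,0.08,0,0,0,-1]'

```text
time: 9.3
eef_pos: [0.4946, 0.269, 0.1699]
orientation: [0.0, 0.115, 0.993, 0.0]
force: [0.5, 0.5, -2.5]
width: 0.357
```

>>> carry_out --targets '[0,0,0.04,0,0,0,-1,0,0,0.08,0,0,0,-1]'

```text
time: 9.55
eef_pos: [0.4946, 0.269, 0.1678]
orientation: [0.0, 0.115, 0.993, 0.0]
force: [-0.7, -1.3, -2.2]
width: 0.352
```

>>> carry_out --targets '[0,0,0.04,0,0,0,-1,0,0,0.08,0,0,0,-1]'

```text
time: 9.8
eef_pos: [0.4951, 0.2696, 0.167]
orientation: [0.001, 0.115, 0.993, 0.001]
force: [-4.1, 3.5, 20.4]
width: 0.354
```

Contact at z ≈ 0.1675, so the tray is about 7 mm thick. I'll release and rise.

>>> carry_out --targets '[0,0,-0.04,0,0,0,0.4,0,0,-0.04,0,0,0,0.4,0,0,-0.04,0,0,0,0.4,0,0,-0.04,0,0,0,0.4]'

```text
time: 10.3
eef_pos: [0.4951, 0.2696, 0.1679]
orientation: [0.001, 0.115, 0.993, 0.001]
force: [0.4, -0.5, 0.3]
width: 0.701
```

>>> carry_out --targets '[0,0,-1,0,0,0,0.4,0,0,-2,0,0,0,0.6,0,0,-4,0,0,0,1,0,0,-4,0,0,0,1,0,0,-4,0,0,0,1]'

```text
time: 10.92
eef_pos: [0.4948, 0.2693, 0.2674]
orientation: [0.001, 0.115, 0.993, 0.001]
force: [-0.1, -0.9, -1.3]
width: 0.998
```

```bash
python3 - <<'E'
from h import *
s=state(); print(s["eef_pos"],s["joint_positions"],s["width"])
print("V1");go([.566,-.252,.25],np.radians(161))
E
```

```text
[0.49478827 0.26934077 0.26741669] [ 3.53190210e-01  3.22436821e-01  1.13951703e-01  1.36001376e+00
  1.33952859e-03 -9.86306048e-01] 0.9976884100114322
V1
go [-7.55, -19.65, 0.66] [0.02, 0.01, 0.96] j6 -0.99
```

>>> carry_out --targets '[-3.8,-9.8,0,0,0,0,1,-3.8,-9.8,0,0,0,0,1,-3.8,-9.8,0,0,0,0,1,-3.8,-9.8,0,0,0,0,1,-3.8,-9.8,0,0,0,0,1]'

```text
time: 11.55
eef_pos: [0.5308, 0.006, 0.2656]
orientation: [-0.0, 0.117, 0.993, 0.001]
force: [-0.8, 0.7, -0.0]
width: 0.999
```

>>> carry_out --targets '[-3.8,-9.8,0.5,0,0,1,1,-3.8,-9.8,0.5,0,0,1,1,-3.8,-9.8,0.5,0,0,1,1,-3.8,-9.8,0.5,0,0,1,1,-3.8,-9.8,0.5,0,0,1,1]'

```text
time: 12.18
eef_pos: [0.566, -0.2568, 0.2506]
orientation: [-0.002, 0.17, 0.985, 0.001]
force: [0.2, 1.2, -0.7]
width: 1.003
```

```bash
python3 - <<'E'
from h import *
snap("side","s3"); snap("top","t3")
s=cv2.imread("pics/s3.png");t=cv2.imread("pics/t3.png")
cv2.imwrite("pics/s3b.png",np.clip(np.hstack([crop(s,170,120,270,220,3.9),crop(t,135,140,235,240,3.9)]).astype(float)*1.6,0,255).astype(np.uint8))
go([.566,-.252,.121],np.radians(161)); print(state()["eef_pos"],state()["joint_positions"])
m=(t.max(2)<30).astype(np.uint8)[160:235,140:210]
k,l,st,ce=cv2.connectedComponentsWithStats(m)
for i in range(1,k):
    if st[i,4]>40: print(ce[i]+[140,160],st[i,4],onz("top",ce[i]+[140,160],.187).round(4))
E
```

```text
go [0.03, 0.1, 5.2] [0.02, -0.03, -0.09] j6 -1.78
[ 0.56604922 -0.25503709  0.25111042] [-5.55171878e-01  4.33543720e-01  2.45260557e-01  1.38605780e+00
  1.53333270e-03 -1.78479175e+00]
[145.56701031 204.45360825] 97 [0.4935 0.2663 0.187 ]
```

View pics/s3b.png

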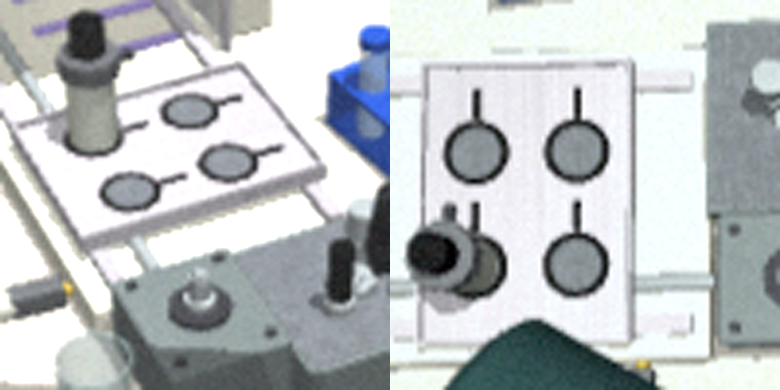

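Vessel 3 stands centred on its place, 2.5 mm off, with its nozzle parallel to the mark. Next I'll pick vessel 1.

>>> carry_out --targets '[0,0.1,2.5,0,0,0,1,0,0.1,5.2,0,0,0,1,0,0.1,5.2,0,0,0,1,0,0.1,5.2,0,0,0,1,0,0.1,5.2,0,0,0,-1]'

```text
time: 12.9
eef_pos: [0.5679, -0.2525, 0.1238]
orientation: [0.0, 0.17, 0.986, 0.001]
force: [0.6, -1.0, 0.4]
width: 0.82
```

>>> carry_out --targets '[0,0,0,0,0,0,-1,0,0,0,0,0,0,-1,0,0,0,0,0,0,-1,0,0,0,0,0,0,-1,0,0,0,0,0,0,-1]'

```text
time: 13.52
eef_pos: [0.5684, -0.2529, 0.1252]
orientation: [0.001, 0.17, 0.986, 0.0]
force: [-2.0, 1.2, 11.7]
width: 0.351
```

>>> carry_out --targets '[0,0,-1,0,0,0,-1,0,0,-2.5,0,0,0,-1,0,0,-4.5,0,0,0,-1,0,0,-7.0,0,0,0,-1,0,0,-7.0,0,0,0,-1]'

```text
time: 14.15
eef_pos: [0.5691, -0.2537, 0.3047]
orientation: [0.005, 0.17, 0.985, -0.001]
force: [-0.5, 0.6, -3.1]
width: 0.354
```

```bash
python3 - <<'E'
from h import *
go([.5915,.267,.30],np.radians(18.5));go([.5915,.267,.30],np.radians(161)); print(state()["eef_pos"],state()["width"])
E
```

```text
go [6.12, 19.93, 0.12] [-0.04, 0.09, -6.34] j6 -1.78
go [6.12, 19.93, 0.12] [-0.0, 0.1, -0.09] j6 -1.78
[ 0.5690712  -0.2537057   0.30470993] 0.354179213609117
```

>>> carry_out --targets '[3.05,9.95,0,0,0.1,0,-1,3.05,9.95,0,0,0.1,0,-1,3.05,9.95,0,0,0.1,0,-1,3.05,9.95,0,0,0.1,0,-1,3.05,9.95,0,0,0.1,0,-1]'

```text
time: 14.78
eef_pos: [0.5798, 0.0097, 0.303]
orientation: [-0.001, 0.168, 0.986, 0.0]
force: [-0.5, -0.9, -2.1]
width: 0.349
```

>>> carry_out --targets '[3.05,9.95,0,0,0,5.9,-1,3.05,9.95,0,0,0,5.9,-1,3.05,9.95,0,0,0,5.9,-1,3.05,9.95,0,0,0,5.9,-1,3.05,9.95,0,0,0,5.9,-1]'

```text
time: 15.4
eef_pos: [0.5897, 0.272, 0.3015]
orientation: [-0.002, 0.459, 0.888, -0.001]
force: [0.7, -0.5, -3.1]
width: 0.351
```

>>> carry_out --targets '[0,0,0,0,0,6,-1,0,0,0,0,0,6,-1,0,0,0,0,0,6,-1,0,0,0,0,0,6,-1,0,0,0,0,0,6,-1]'

```text
time: 16.02
eef_pos: [0.5899, 0.2714, 0.3006]
orientation: [-0.002, 0.711, 0.703, -0.002]
force: [1.1, 0.1, -2.5]
width: 0.352
```

>>> carry_out --targets '[0,0,0,0,0,6,-1,0,0,0,0,0,6,-1,0,0,0,0,0,6,-1,0,0,0,0,0,6,-1,0,0,0,0,0,6,-1]'

```text
time: 16.65
eef_pos: [0.59, 0.2711, 0.3]
orientation: [-0.001, 0.893, 0.449, -0.003]
force: [-1.1, -0.4, -2.9]
width: 0.353
```

>>> carry_out --targets '[0,0,0,0,0,6,-1,0,0,0,0,0,6,-1,0,0,0,0,0,6,-1,0,0,0,0,0,6,-1,0,0,0,0,0,6,-1]'

```text
time: 17.27
eef_pos: [0.59, 0.2709, 0.2998]
orientation: [-0.0, 0.988, 0.153, -0.003]
force: [0.0, 0.1, -2.2]
width: 0.353
```

```bash
python3 - <<'E'
from h import *
snap("side","s4"); snap("top","t4")
s=cv2.imread("pics/s4.png");t=cv2.imread("pics/t4.png")
cv2.imwrite("pics/s4b.png",np.clip(np.hstack([crop(s,150,30,270,190,3.2),crop(t,115,110,235,270,3.2)]).astype(float)*1.6,0,255).astype(np.uint8))
go([.5915,.2685,.19],np.radians(18.5)); print(state()["eef_pos"],state()["width"],state()["force"])
E
```

```text
go [0.05, 0.11, 4.4] [-0.01, 0.06, -0.15] j6 1.57
[0.59001404 0.27091079 0.29988761] 0.3500363161676108 [-1.49834447  0.16510569 -2.75491425]
```

>>> carry_out --targets '[0.05,0.1,2,0,0.06,-0.15,-1,0.05,0.1,3.2,0,0.06,-0.15,-1,0.05,0.1,4.4,0,0.06,-0.15,-1,0.05,0.1,4.7,0,0.06,-0.15,-1,0.05,0.1,4.7,0,0.06,-0.15,-1]'

```text
time: 18.0
eef_pos: [0.5914, 0.2688, 0.1828]
orientation: [-0.001, 0.987, 0.161, 0.0]
force: [-0.6, -0.0, -2.0]
width: 0.352
```

>>> carry_out --targets '[0,0,0.08,0,0,0,-1,0,0,0.16,0,0,0,-1]'

```text
time: 18.25
eef_pos: [0.5918, 0.2689, 0.1796]
orientation: [-0.001, 0.987, 0.161, 0.001]
force: [0.5, -0.2, -2.2]
width: 0.349
```

>>> carry_out --targets '[0,0,0.04,0,0,0,-1,0,0,0.08,0,0,0,-1]'

```text
time: 18.5
eef_pos: [0.5919, 0.269, 0.1778]
orientation: [-0.001, 0.987, 0.161, 0.001]
force: [0.2, -0.1, -2.9]
width: 0.358
```

>>> carry_out --targets '[0,0,0.05,0,0,0,-1,0,0,0.1,0,0,0,-1]'

```text
time: 18.75
eef_pos: [0.5919, 0.269, 0.1752]
orientation: [-0.001, 0.987, 0.161, 0.001]
force: [-0.2, 0.3, -1.9]
width: 0.354
```

>>> carry_out --targets '[0,0,0.03,0,0,0,-1,0,0,0.06,0,0,0,-1]'

```text
time: 19.0
eef_pos: [0.5922, 0.2691, 0.1743]
orientation: [-0.001, 0.987, 0.161, 0.002]
force: [-0.2, 0.4, 9.5]
width: 0.354
```

>>> carry_out --targets '[0,0,-0.04,0,0,0,0.4,0,0,-0.04,0,0,0,0.4,0,0,-0.04,0,0,0,0.4,0,0,-0.04,0,0,0,0.4]'

```text
time: 19.5
eef_pos: [0.5922, 0.2691, 0.1753]
orientation: [-0.001, 0.987, 0.161, 0.002]
force: [-0.2, -0.8, -0.1]
width: 0.703
```

>>> carry_out --targets '[0,0,-1,0,0,0,0.4,0,0,-2,0,0,0,0.6,0,0,-4,0,0,0,1,0,0,-4,0,0,0,1,0,0,-4,0,0,0,1]'

```text
time: 20.12
eef_pos: [0.5918, 0.2689, 0.2747]
orientation: [-0.001, 0.987, 0.161, 0.001]
force: [-1.3, -0.5, -0.1]
width: 1.0
```

>>> carry_out --targets '[-2.75,7.75,0,0,0,0,1,-2.75,7.75,0,0,0,0,1,-2.75,7.75,0,0,0,0,1,-2.75,7.75,0,0,0,0,1]'

```text
time: 20.62
eef_pos: [0.5876, 0.0603, 0.2731]
orientation: [-0.001, 0.987, 0.16, 0.0]
force: [0.4, 0.3, 0.7]
width: 1.005
```

>>> carry_out --targets '[-2.75,7.75,0,0,0,0,1,-2.75,7.75,0,0,0,0,1,-2.75,7.75,0,0,0,0,1,-2.75,7.75,0,0,0,0,1]'

```text
time: 21.12
eef_pos: [0.583, -0.1475, 0.2715]
orientation: [-0.001, 0.987, 0.159, -0.0]
force: [-0.3, 0.1, 0.1]
width: 0.998
```

>>> carry_out --targets '[-2.75,7.75,0.5,0,0,-6.7,1,-2.75,7.75,0.5,0,0,-6.7,1,-2.75,7.75,0.5,0,0,-6.7,1,-2.75,7.75,0.5,0,0,-6.7,1,-2.75,7.75,0.5,0,0,-6.7,1]'

```text
time: 21.75
eef_pos: [0.5784, -0.3535, 0.2569]
orientation: [-0.002, 0.873, 0.488, -0.0]
force: [0.1, 0.2, -0.2]
width: 1.002
```

```bash
python3 - <<'E'
from h import *
snap("side","s5"); t=snap("top","t5")
go([.580,-.350,.122],np.radians(59)); print(state()["eef_pos"],state()["joint_positions"])
m=(t.max(2)<30).astype(np.uint8)[150:235,140:210]
k,l,st,ce=cv2.connectedComponentsWithStats(m)
for i in range(1,k):
    if st[i,4]>40: print(ce[i]+[140,150],st[i,4],onz("top",ce[i]+[140,150],.187).round(4))
E
```

```text
go [0.08, 0.03, 5.44] [-0.03, -0.02, -0.11] j6 -0.11
[ 0.57865344 -0.35172738  0.25803715] [-0.66697816  0.5437989   0.45473685  1.4850435   0.00148883 -0.11459532]
[146.58695652 172.60869565] 92 [0.5889 0.2643 0.187 ]
[145.59340659 204.58241758] 91 [0.4931 0.2662 0.187 ]
```

>>> carry_out --targets '[0.1,0,2.5,0,0,0,1,0.1,0,5.45,0,0,0,1,0.1,0,5.45,0,0,0,1,0.1,0,5.45,0,0,0,1,0.1,0,5.45,0,0,0,-1]'

```text
time: 22.48
eef_pos: [0.581, -0.3497, 0.1246]
orientation: [-0.0, 0.873, 0.487, 0.001]
force: [-0.2, 0.1, 0.6]
width: 0.817
```

>>> carry_out --targets '[0,0,0,0,0,0,-1,0,0,0,0,0,0,-1,0,0,0,0,0,0,-1,0,0,0,0,0,0,-1,0,0,0,0,0,0,-1]'

```text
time: 23.1
eef_pos: [0.5815, -0.3503, 0.1261]
orientation: [0.001, 0.873, 0.487, 0.001]
force: [-0.8, 0.0, 9.9]
width: 0.353
```

>>> carry_out --targets '[0,0,-1,0,0,0,-1,0,0,-2.5,0,0,0,-1,0,0,-4.5,0,0,0,-1,0,0,-7.0,0,0,0,-1,0,0,-7.0,0,0,0,-1]'

```text
time: 23.72
eef_pos: [0.582, -0.351, 0.3061]
orientation: [0.005, 0.873, 0.487, 0.003]
force: [0.2, -0.5, -3.3]
width: 0.353
```

```bash
python3 - <<'E'
from h import *
go([.590,.183,.30],np.radians(90.5));s=state(); print(s["eef_pos"],s["width"],s["force"])
E
```

```text
go [18.35, -10.95, 0.12] [0.11, 0.03, -5.36] j6 -0.11
[ 0.58201615 -0.35104388  0.30609398] 0.3528187247578288 [ 0.24825331 -0.47843735 -3.30228521]
```

>>> carry_out --targets '[6.12,-3.65,0,0.1,0,0,-1,6.12,-3.65,0,0.1,0,0,-1,6.12,-3.65,0,0.1,0,0,-1,6.12,-3.65,0,0.1,0,0,-1]'

```text
time: 24.22
eef_pos: [0.5843, -0.1695, 0.3047]
orientation: [-0.0, 0.872, 0.489, 0.0]
force: [0.6, -0.1, -2.3]
width: 0.353
```

>>> carry_out --targets '[6.12,-3.65,0,0,0,0,-1,6.12,-3.65,0,0,0,0,-1,6.12,-3.65,0,0,0,0,-1,6.12,-3.65,0,0,0,0,-1]'

```text
time: 24.72
eef_pos: [0.586, 0.0114, 0.304]
orientation: [-0.001, 0.871, 0.49, -0.0]
force: [1.3, -1.2, -2.3]
width: 0.349
```

>>> carry_out --targets '[6.12,-3.65,0,0,0,-5.2,-1,6.12,-3.65,0,0,0,-5.2,-1,6.12,-3.65,0,0,0,-5.2,-1,6.12,-3.65,0,0,0,-5.2,-1,6.12,-3.65,0,0,0,-5.2,-1]'

```text
time: 25.35
eef_pos: [0.5877, 0.1884, 0.3034]
orientation: [-0.001, 0.708, 0.706, -0.001]
force: [1.3, -0.6, -3.5]
width: 0.35
```

```bash
python3 - <<'E'
from h import *
snap("side","s6")
s=cv2.imread("pics/s6.png")
cv2.imwrite("pics/s6b.png",np.clip(crop(s,150,30,290,190,3.5).astype(float)*1.6,0,255).astype(np.uint8))
go([.590,.184,.18],np.radians(90.5));s=state(); print(s["eef_pos"],s["width"],s["force"])
E
```

```text
go [-0.16, 0.1, 4.95] [-0.02, -0.01, -0.12] j6 0.18
[0.58766676 0.18804397 0.30365521] 0.34787282751959653 [-0.44234599 -0.6656371  -2.8417197 ]
```

View pics/s6b.png

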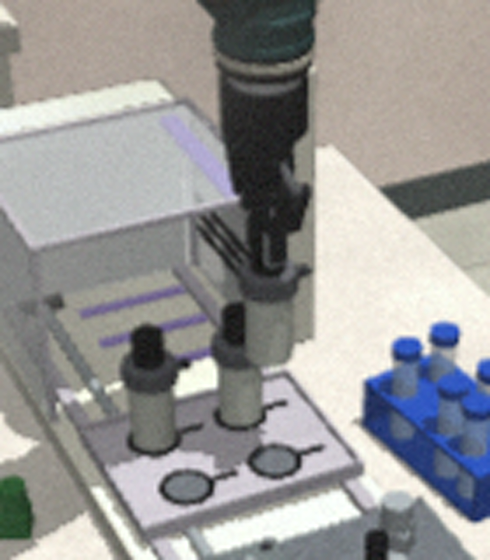

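Vessels 1 and 3 stand well, and vessel 2 hangs upright with its nozzle parallel to the marks. I'll lower it.

>>> carry_out --targets '[-0.16,0.1,2,0,0,0,-1,-0.16,0.1,3.5,0,0,0,-1,-0.16,0.1,4.7,0,0,0,-1,-0.16,0.1,4.9,0,0,0,-1,-0.16,0.1,4.9,0,0,0,-1]'

```text
time: 26.02
eef_pos: [0.5904, 0.1833, 0.1819]
orientation: [-0.001, 0.709, 0.705, -0.0]
force: [0.4, -0.1, -2.0]
width: 0.35
```

>>> carry_out --targets '[0,0,0.06,0,0,0,-1,0,0,0.12,0,0,0,-1]'

```text
time: 26.28
eef_pos: [0.5909, 0.1832, 0.1798]
orientation: [-0.0, 0.709, 0.705, 0.0]
force: [-0.9, -0.1, -3.0]
width: 0.352
```

>>> carry_out --targets '[0,0,0.05,0,0,0,-1,0,0,0.08,0,0,0,-1]'

```text
time: 26.52
eef_pos: [0.591, 0.1832, 0.178]
orientation: [-0.0, 0.709, 0.705, 0.001]
force: [0.4, -1.0, -2.1]
width: 0.353
```

>>> carry_out --targets '[0,0,0.05,0,0,0,-1,0,0,0.08,0,0,0,-1]'

```text
time: 26.78
eef_pos: [0.5909, 0.1833, 0.1758]
orientation: [-0.0, 0.709, 0.705, 0.001]
force: [0.2, 0.8, -2.5]
width: 0.352
```

>>> carry_out --targets '[0,0,0.03,0,0,0,-1,0,0,0.06,0,0,0,-1]'

```text
time: 27.02
eef_pos: [0.5913, 0.1833, 0.1751]
orientation: [0.0, 0.709, 0.705, 0.001]
force: [-1.6, -1.7, 11.6]
width: 0.349
```

>>> carry_out --targets '[0,0,-0.04,0,0,0,0.4,0,0,-0.04,0,0,0,0.4,0,0,-0.04,0,0,0,0.4,0,0,-0.04,0,0,0,0.4]'

```text
time: 27.52
eef_pos: [0.5913, 0.1833, 0.1761]
orientation: [0.0, 0.709, 0.705, 0.001]
force: [-0.0, -0.2, 0.3]
width: 0.702
```

>>> carry_out --targets '[0,0,-1,0,0,0,0.4,0,0,-2,0,0,0,0.6,0,0,-4,0,0,0,1,0,0,-4,0,0,0,1,0,0,-4,0,0,0,1]'

```text
time: 28.15
eef_pos: [0.5911, 0.1832, 0.2755]
orientation: [0.0, 0.709, 0.705, 0.001]
force: [0.3, -0.7, -0.7]
width: 1.0
```

>>> carry_out --targets '[-7.25,-1.65,0,0,0,0,1,-7.25,-1.65,0,0,0,0,1,-7.25,-1.65,0,0,0,0,1,-7.25,-1.65,0,0,0,0,1]'

```text
time: 28.65
eef_pos: [0.5476, -0.0011, 0.2743]
orientation: [-0.0, 0.71, 0.704, 0.0]
force: [0.2, -0.6, -0.6]
width: 0.999
```

>>> carry_out --targets '[-7.25,-1.65,0,0,0,0,1,-7.25,-1.65,0,0,0,0,1,-7.25,-1.65,0,0,0,0,1,-7.25,-1.65,0,0,0,0,1]'

```text
time: 29.15
eef_pos: [0.5037, -0.1846, 0.273]
orientation: [-0.001, 0.712, 0.702, -0.0]
force: [-0.2, 1.1, 0.2]
width: 0.996
```

>>> carry_out --targets '[-7.25,-1.65,0.5,0,0,2.1,1,-7.25,-1.65,0.5,0,0,2.1,1,-7.25,-1.65,0.5,0,0,2.1,1,-7.25,-1.65,0.5,0,0,2.1,1,-7.25,-1.65,0.5,0,0,2.1,1]'

```text
time: 29.78
eef_pos: [0.4604, -0.3641, 0.2596]
orientation: [-0.002, 0.785, 0.62, -0.0]
force: [-0.9, 1.0, 0.8]
width: 0.999
```

```bash
python3 - <<'E'
from h import *
t=snap("top","t7")
go([.469,-.361,.122],np.radians(77.4)); print(state()["eef_pos"],state()["joint_positions"])
m=(t.max(2)<30).astype(np.uint8)[150:235,140:210]
k,l,st,ce=cv2.connectedComponentsWithStats(m)
for i in range(1,k):
    if st[i,4]>40: print(ce[i]+[140,150],st[i,4],onz("top",ce[i]+[140,150],.187).round(4))
E
```

```text
go [0.17, 0.32, 5.52] [-0.03, -0.02, -0.12] j6 -0.57
[ 0.46059615 -0.36368162  0.25999163] [-8.07049881e-01  3.69973219e-01  1.66734735e-01  1.37081590e+00
 -2.46366377e-04 -5.74834412e-01]
[175.08695652 171.81521739] 92 [0.589 0.179 0.187]
[146.57291667 172.58333333] 96 [0.589  0.2644 0.187 ]
[145.73684211 204.52631579] 95 [0.4933 0.2658 0.187 ]
```

>>> carry_out --targets '[0.17,0.32,2.5,0,0,0,1,0.17,0.32,5.5,0,0,0,1,0.17,0.32,5.5,0,0,0,1,0.17,0.32,5.5,0,0,0,1,0.17,0.32,5.5,0,0,0,-1]'

```text
time: 30.45
eef_pos: [0.4702, -0.3618, 0.125]
orientation: [0.0, 0.784, 0.621, -0.0]
force: [0.4, -0.7, -0.0]
width: 0.818
```

>>> carry_out --targets '[0,0,0,0,0,0,-1,0,0,0,0,0,0,-1,0,0,0,0,0,0,-1,0,0,0,0,0,0,-1,0,0,0,0,0,0,-1]'

```text
time: 31.08
eef_pos: [0.4707, -0.3625, 0.1264]
orientation: [0.001, 0.784, 0.621, 0.0]
force: [-0.8, -0.5, 10.9]
width: 0.346
```

>>> carry_out --targets '[0,0,-1,0,0,0,-1,0,0,-2.5,0,0,0,-1,0,0,-4.5,0,0,0,-1,0,0,-7.0,0,0,0,-1,0,0,-7.0,0,0,0,-1]'

```text
time: 31.7
eef_pos: [0.4713, -0.3631, 0.3058]
orientation: [0.005, 0.784, 0.62, 0.0]
force: [0.1, -0.9, -2.8]
width: 0.352
```

```bash
python3 - <<'E'
from h import *
go([.494,.1845,.30],np.radians(88));s=state(); print(s["eef_pos"],s["width"],s["force"])
E
```

```text
go [21.53, -4.16, 0.08] [0.08, 0.06, -1.88] j6 -0.56
[ 0.47128919 -0.36310475  0.30582645] 0.3517948622561135 [ 0.06372673 -0.86091129 -2.83619151]
```

>>> carry_out --targets '[7.18,-1.39,0,0.08,0.06,0,-1,7.18,-1.39,0,0.08,0.06,0,-1,7.18,-1.39,0,0.08,0.06,0,-1,7.18,-1.39,0,0.08,0.06,0,-1]'

```text
time: 32.2
eef_pos: [0.4783, -0.1771, 0.3042]
orientation: [-0.001, 0.783, 0.622, 0.0]
force: [-0.1, 0.0, -3.0]
width: 0.349
```

>>> carry_out --targets '[7.18,-1.39,0,0,0,0,-1,7.18,-1.39,0,0,0,0,-1,7.18,-1.39,0,0,0,0,-1,7.18,-1.39,0,0,0,0,-1]'

```text
time: 32.7
eef_pos: [0.4847, 0.0085, 0.3038]
orientation: [-0.001, 0.782, 0.624, 0.0]
force: [-0.4, -0.9, -2.5]
width: 0.354
```

>>> carry_out --targets '[7.18,-1.39,0,0,0,-1.8,-1,7.18,-1.39,0,0,0,-1.8,-1,7.18,-1.39,0,0,0,-1.8,-1,7.18,-1.39,0,0,0,-1.8,-1,7.18,-1.39,0,0,0,-1.8,-1]'

```text
time: 33.33
eef_pos: [0.491, 0.1902, 0.3034]
orientation: [-0.001, 0.72, 0.694, -0.0]
force: [0.7, -0.0, -3.3]
width: 0.349
```

```bash
python3 - <<'E'
from h import *
snap("side","s8")
go([.494,.185,.18],np.radians(88));s=state(); print(s["eef_pos"],s["width"],s["force"])
E
```

```text
go [-0.19, 0.14, 4.95] [-0.02, -0.01, -0.02] j6 0.25
[0.49101488 0.18979099 0.30367321] 0.3497593757969936 [-0.82430256 -0.47134527 -2.47009259]
```

>>> carry_out --targets '[-0.19,0.14,2,0,0,0,-1,-0.19,0.14,3.5,0,0,0,-1,-0.19,0.14,4.7,0,0,0,-1,-0.19,0.14,4.9,0,0,0,-1,-0.19,0.14,4.9,0,0,0,-1]'

```text
time: 34.0
eef_pos: [0.4946, 0.1842, 0.1819]
orientation: [-0.001, 0.72, 0.693, 0.0]
force: [-0.7, -0.1, -2.2]
width: 0.349
```

>>> carry_out --targets '[0,0,0.08,0,0,0,-1,0,0,0.15,0,0,0,-1]'

```text
time: 34.25
eef_pos: [0.4951, 0.1842, 0.1789]
orientation: [-0.001, 0.721, 0.693, 0.001]
force: [0.1, -0.7, -3.1]
width: 0.353
```

>>> carry_out --targets '[0,0,0.05,0,0,0,-1,0,0,0.08,0,0,0,-1]'

```text
time: 34.5
eef_pos: [0.4952, 0.1843, 0.177]
orientation: [-0.001, 0.72, 0.693, 0.001]
force: [-0.2, -0.4, -3.5]
width: 0.35
```

>>> carry_out --targets '[0,0,0.03,0,0,0,-1,0,0,0.06,0,0,0,-1]'

```text
time: 34.75
eef_pos: [0.4951, 0.1843, 0.1755]
orientation: [-0.0, 0.72, 0.693, 0.001]
force: [0.5, -0.2, -2.5]
width: 0.347
```

>>> carry_out --targets '[0,0,0.03,0,0,0,-1,0,0,0.06,0,0,0,-1]'

```text
time: 35.0
eef_pos: [0.4959, 0.1844, 0.1754]
orientation: [0.0, 0.72, 0.693, 0.002]
force: [-4.8, -1.7, 23.2]
width: 0.349
```

>>> carry_out --targets '[0,0,-0.04,0,0,0,0.4,0,0,-0.04,0,0,0,0.4,0,0,-0.04,0,0,0,0.4,0,0,-0.04,0,0,0,0.4]'

```text
time: 35.5
eef_pos: [0.4958, 0.1844, 0.1762]
orientation: [0.0, 0.72, 0.693, 0.002]
force: [-0.7, 0.1, -0.0]
width: 0.702
```

>>> carry_out --targets '[0,0,-1,0,0,0,0.4,0,0,-2,0,0,0,0.6,0,0,-4,0,0,0,1,0,0,-4,0,0,0,1,0,0,-4,0,0,0,1]'

```text
time: 36.12
eef_pos: [0.4954, 0.1842, 0.2757]
orientation: [0.0, 0.72, 0.694, 0.002]
force: [1.1, -0.7, -1.1]
width: 1.0
```

>>> carry_out --targets '[-9,0,0,0,0,0,1,-9,0,0,0,0,0,1,-9,0,0,0,0,0,1,-9,0,0,0,0,0,1,-9,0,0,0,0,0,1]'

```text
time: 36.75
eef_pos: [0.4863, -0.0427, 0.2741]
orientation: [-0.001, 0.722, 0.692, 0.001]
force: [0.7, 0.1, 0.1]
width: 0.998
```

>>> carry_out --targets '[-10,-1,0,0,0,0,1,-10,-1,0,0,0,0,1,-10,-1,0,0,0,0,1,-10,-1,0,0,0,0,1,-10,-1,0,0,0,0,1]'

```text
time: 37.38
eef_pos: [0.4503, -0.2937, 0.2719]
orientation: [-0.002, 0.723, 0.691, 0.001]
force: [-0.0, 0.1, 1.0]
width: 1.0
```

```bash
python3 - <<'E'
from h import *
s=snap("side","s9"); t=snap("top","t9")
b=lambda c:np.clip(c.astype(float)*1.6,0,255).astype(np.uint8)
cv2.imwrite("pics/s9b.png",b(np.hstack([crop(s,175,110,310,235,2.9)[:362],crop(t,135,125,270,250,2.9)[:362]])))
cv2.imwrite("pics/t9b.png",b(np.hstack([crop(t,216,140,266,215,8),crop(s,205,165,255,240,8)])))
print(state()["eef_pos"])
m=(t.max(2)<30).astype(np.uint8)[150:235,140:210]
k,l,st,ce=cv2.connectedComponentsWithStats(m)
for i in range(1,k):
    if st[i,4]>40: print(ce[i]+[140,150],st[i,4],onz("top",ce[i]+[140,150],.187).round(4))
E
```

```text
[ 0.45082346 -0.29097346  0.27253659]
[175.02150538 171.8172043 ] 93 [0.589  0.1792 0.187 ]
[146.58947368 172.53684211] 95 [0.5892 0.2643 0.187 ]
[174.41935484 204.22580645] 93 [0.4919 0.1808 0.187 ]
[145.54639175 204.50515464] 97 [0.4934 0.2664 0.187 ]
```

View pics/s9b.png

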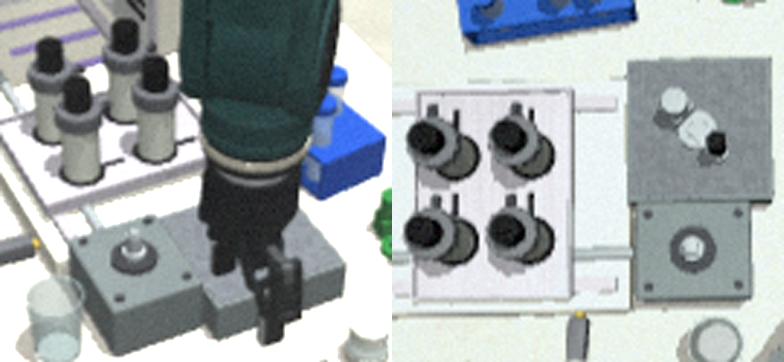

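View pics/t9b.png

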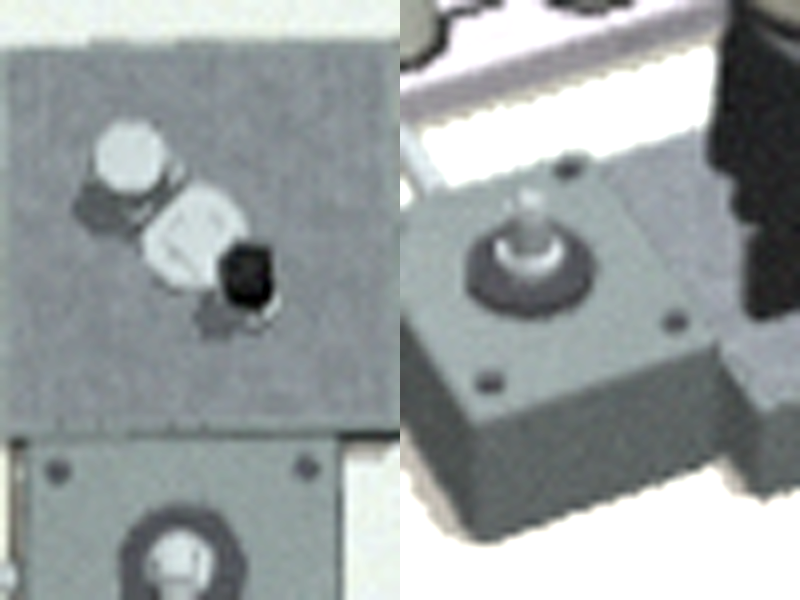

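All four vessels stand on their places, within about 5 mm and with the nozzles along the marks. Next I need the shaft's square angle, so I'll average several frames.

```bash
python3 - <<'E'
from h import *
T=np.mean([snap("top").astype(float) for _ in range(10)],0);S=np.mean([snap("side").astype(float) for _ in range(10)],0)
np.save("T.npy",T);np.save("S.npy",S)
f=lambda c:np.clip((c-c.min())*255/(c.max()-c.min()),0,255).astype(np.uint8)
a=f(cv2.resize(T[198:223,226:251],(400,400),interpolation=cv2.INTER_CUBIC));b=f(cv2.resize(S[180:205,210:235],(400,400),interpolation=cv2.INTER_CUBIC))
print(proj("top",[.4753,-.0037,.116]),proj("side",[.4753,-.0037,.116]))
cv2.imwrite("pics/shaft.png",np.hstack([a,b]))
E
```

```text
[238.29152433 210.13834324] [220.03377589 190.38029776]
```

View pics/shaft.png

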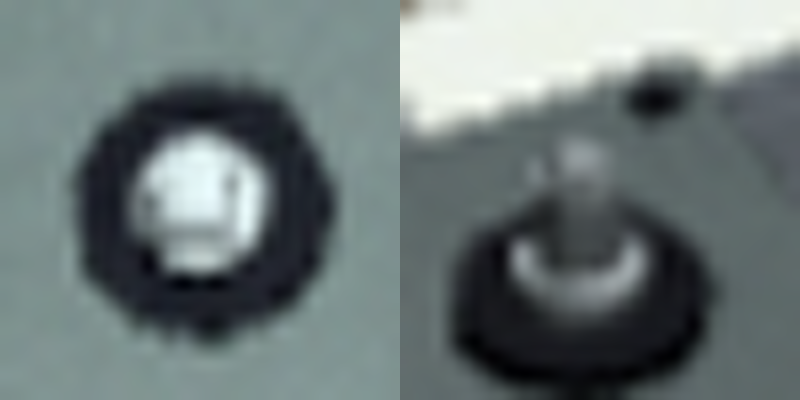

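The top view shows the shaft's square edges nearly in line with the station, at about +6°, close enough for the 2.4 mm clearance. Now I'll go above the crank hub with the jaws across the arm, at yaw 132°.

>>> carry_out --targets '[6.25,3.5,0,0,0,0,1,6.25,3.5,0,0,0,0,1,6.25,3.5,0,0,0,0,1,6.25,3.5,0,0,0,0,1]'

```text
time: 38.98
eef_pos: [0.5461, -0.1362, 0.2736]
orientation: [-0.001, 0.72, 0.694, 0.001]
force: [-0.6, -0.1, -0.5]
width: 1.0
```

>>> carry_out --targets '[6.25,3.5,1,0,0,-7.4,1,6.25,3.5,1,0,0,-7.4,1,6.25,3.5,1,0,0,-7.4,1,6.25,3.5,1,0,0,-7.4,1,6.25,3.5,1,0,0,-7.4,1]'

```text
time: 39.6
eef_pos: [0.6394, 0.0163, 0.2488]
orientation: [-0.001, 0.405, 0.914, 0.001]
force: [0.8, -0.1, 0.0]
width: 0.999
```

```bash
python3 - <<'E'
from h import *
snap("side","s10");snap("top","t10")
go([.639,.0133,.097],np.radians(132)); print(state()["eef_pos"],state()["joint_positions"])
# sub-pixel hub/handle from averaged top
T=np.load("T.npy").astype(np.uint8)[155:182,222:256]
g=T.max(2); 
for nm,m in (("dark",g<35),("bright",g>125)):
    k,l,st,ce=cv2.connectedComponentsWithStats(m.astype(np.uint8))
    for i in range(1,k):
        if st[i,4]>15:
            z=.124 if nm=="dark" else .115
            print(nm,ce[i]+[222,155],st[i],onz("top",ce[i]+[222,155],z).round(4))
E
```

```text
go [-0.08, -0.08, 6.09] [0.02, -0.02, 0.0] j6 -0.84
[0.63914628 0.01571119 0.2492363 ] [-0.10390584  0.46565293  0.29411395  1.39915176  0.00258756 -0.83713298]
dark [246.5952381  174.35714286] [22 16  6  8 42] [ 0.5863 -0.0324  0.124 ]
bright [231.75 159.  ] [ 6  1  8  7 48] [0.6385 0.014  0.115 ]
bright [239.75862069 168.77011494] [12  8 13 12 87] [ 0.6063 -0.0108  0.115 ]
```

>>> carry_out --targets '[-0.08,-0.08,3,0,0,0,1,-0.08,-0.08,5,0,0,0,1,-0.08,-0.08,6.1,0,0,0,1,-0.08,-0.08,6.1,0,0,0,1,-0.08,-0.08,6.1,0,0,0,-1]' --force 80

```text
time: 40.33
eef_pos: [0.6398, 0.0127, 0.0985]
orientation: [0.001, 0.408, 0.913, 0.002]
force: [-0.5, -0.1, 1.0]
width: 0.814
```

>>> carry_out --targets '[0,0,0,0,0,0,-1,0,0,0,0,0,0,-1,0,0,0,0,0,0,-1,0,0,0,0,0,0,-1,0,0,0,0,0,0,-1]'

```text
time: 40.95
eef_pos: [0.6404, 0.0126, 0.0999]
orientation: [0.002, 0.408, 0.913, 0.002]
force: [-2.1, -1.1, 10.1]
width: 0.325
```

>>> carry_out --targets '[0,0,-0.5,0,0,0,-1,0,0,-1.5,0,0,0,-1,0,0,-3,0,0,0,-1,0,0,-4,0,0,0,-1,0,0,-4,0,0,0,-1]'

```text
time: 41.58
eef_pos: [0.6408, 0.0123, 0.2019]
orientation: [0.003, 0.408, 0.913, 0.002]
force: [0.6, 0.8, -5.1]
width: 0.326
```

```bash
python3 - <<'E'
from h import *
s=state();print(s["eef_pos"],s["width"],s["force"])
go([.4753,-.0037,.20],np.radians(96))
E
```

```text
[0.64075433 0.01232992 0.20191397] 0.32616542144138705 [ 0.56746927  0.76464034 -5.08264884]
go [3.94, -5.36, 0.02] [0.08, 0.02, 5.98] j6 -0.84
```

>>> carry_out --targets '[3.94,-5.36,0,0.08,0,6,-1,3.94,-5.36,0,0.08,0,6,-1,3.94,-5.36,0,0.08,0,6,-1,3.94,-5.36,0,0.08,0,6,-1,3.94,-5.36,0,0.08,0,6,-1]'

```text
time: 42.2
eef_pos: [0.4747, -0.0037, 0.2]
orientation: [0.001, 0.67, 0.743, -0.001]
force: [-0.3, -0.7, -4.4]
width: 0.325
```

>>> carry_out --targets '[0,0,0,0,0,0,-1,0,0,0,0,0,0,-1]'

```text
time: 42.45
eef_pos: [0.4748, -0.0037, 0.1995]
orientation: [0.0, 0.669, 0.743, -0.001]
force: [-0.1, -0.4, -2.9]
width: 0.323
```

```bash
python3 - <<'E'
from h import *
S=np.mean([snap("side").astype(float) for _ in range(4)],0);T=np.mean([snap("top").astype(float) for _ in range(4)],0)
f=lambda c:np.clip(c*1.7,0,255).astype(np.uint8)
cv2.imwrite("pics/fit1.png",np.hstack([f(crop(S,185,140,255,215,5.6)),f(crop(T,205,185,275,260,5.6))]))
cv2.imwrite("pics/S11.png",S);cv2.imwrite("pics/T11.png",T)
s=state();print(s["eef_pos"],s["width"],s["force"])
go([.4753,-.0037,.165],np.radians(96))
for p in ([.4753,-.0037,.116],[.4753,-.0037,.157],[.4106,-.0105,.226]): print(proj("side",p),proj("top",p))
E
```

```text
[ 0.47471202 -0.00373121  0.19996326] 0.3208863835410284 [-0.3475786  -0.02522154 -3.35919696]
go [0.0, 0.02, 1.4] [-0.0, 0.02, -0.02] j6 -0.28
[220.03377589 190.38029776] [238.29152433 210.13834324]
[219.76563777 180.48037634] [237.54248556 209.06167233]
[200.11793751 170.33379738] [238.99885721 229.88001096][ WARN:0@2.749] global loadsave.cpp:1063 imwrite_ Unsupported depth image for selected encoder is fallbacked to CV_8U.
```

View pics/fit1.png

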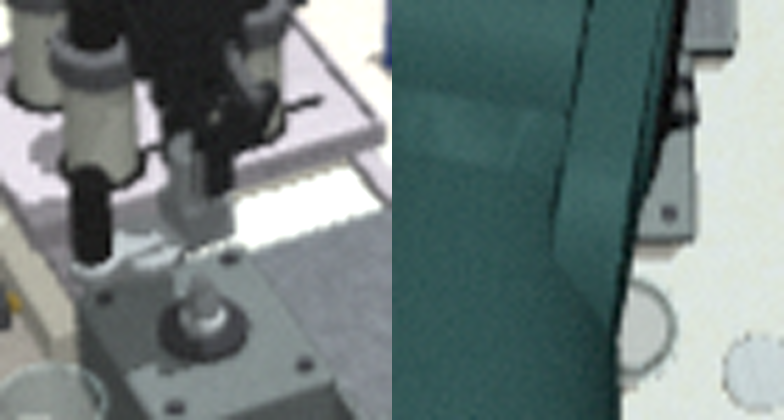

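```bash
python3 - <<'E'
from h import *
print(onz("top",(237.6,209.3),.116),tri((237.6,209.3),(220.7,189.8)),onz("side",(220.7,189.8),.116))
go([.4765,-.003,.165],np.radians(96))
E
```

```text
[ 0.4779744  -0.00159356  0.116     ] (array([ 0.47825343, -0.00166434,  0.11559517]), np.float64(0.0005242336858662266)) [ 0.47832123 -0.00215432  0.116     ]
go [0.02, 0.07, 1.4] [-0.0, 0.02, -0.02] j6 -0.28
```

Two-view triangulation puts the shaft top at (0.478, -0.002, 0.1156), which matches the given height of 0.116. Adding the 2 mm x bias seen in the grasps, I'll lower gently at about (0.4795, -0.0025).

>>> carry_out --targets '[0.03,0.2,0.8,0,0,0,-1,0.03,0.2,1.3,0,0,0,-1,0.03,0.2,1.3,0,0,0,-1]'

```text
time: 43.22
eef_pos: [0.479, -0.0024, 0.1668]
orientation: [-0.0, 0.67, 0.743, -0.001]
force: [-0.3, 0.9, -4.2]
width: 0.323
```

>>> carry_out --targets '[0,0,0.1,0,0,0,-1,0,0,0.2,0,0,0,-1,0,0,0.3,0,0,0,-1]'

```text
time: 43.6
eef_pos: [0.479, -0.0025, 0.1594]
orientation: [-0.0, 0.67, 0.743, -0.001]
force: [0.1, 0.3, -3.0]
width: 0.32
```

>>> carry_out --targets '[0,0,0.1,0,0,0,-1,0,0,0.2,0,0,0,-1]'

```text
time: 43.85
eef_pos: [0.479, -0.0025, 0.1542]
orientation: [-0.0, 0.67, 0.743, -0.001]
force: [-0.7, -1.0, -3.7]
width: 0.321
```

>>> carry_out --targets '[0,0,0.1,0,0,0,-1,0,0,0.2,0,0,0,-1]'

```text
time: 44.1
eef_pos: [0.4788, -0.0024, 0.149]
orientation: [-0.0, 0.67, 0.743, -0.001]
force: [-1.2, 2.1, -1.1]
width: 0.325
```

>>> carry_out --targets '[0,0,0.1,0,0,0,-1,0,0,0.2,0,0,0,-1]'

```text
time: 44.35
eef_pos: [0.4788, -0.0023, 0.1439]
orientation: [-0.0, 0.67, 0.743, -0.001]
force: [-2.1, 1.4, -2.1]
width: 0.322
```

>>> carry_out --targets '[0,0,0.1,0,0,0,-1,0,0,0.15,0,0,0,-1]'

```text
time: 44.6
eef_pos: [0.4787, -0.0023, 0.1399]
orientation: [-0.0, 0.67, 0.743, -0.001]
force: [-1.1, 1.2, -1.5]
width: 0.322
```

Sliding on well. I'll go down to the shoulder.

>>> carry_out --targets '[0,0,0.08,0,0,0,-1,0,0,0.14,0,0,0,-1]'

```text
time: 44.85
eef_pos: [0.4787, -0.0023, 0.1363]
orientation: [-0.0, 0.67, 0.743, -0.001]
force: [-2.2, 0.7, -0.3]
width: 0.326
```

>>> carry_out --targets '[0,0,0.04,0,0,0,-1,0,0,0.08,0,0,0,-1]'

```text
time: 45.1
eef_pos: [0.4789, -0.0023, 0.1348]
orientation: [-0.0, 0.67, 0.743, -0.001]
force: [-5.9, 3.0, 18.3]
width: 0.327
```

Seated: z = 0.1348 against 0.135 expected, with 18 N contact. I'll release, rise and move onto the handle, about 65 mm towards the robot.

>>> carry_out --targets '[0,0,-0.06,0,0,0,0.4,0,0,-0.06,0,0,0,0.4,0,0,-0.06,0,0,0,0.4,0,0,-0.06,0,0,0,0.4]' --force 60

```text
time: 45.6
eef_pos: [0.4789, -0.0023, 0.1363]
orientation: [-0.0, 0.67, 0.743, -0.001]
force: [-0.1, -0.5, 0.6]
width: 0.701
```

>>> carry_out --targets '[0,0,-1,0,0,0,0.4,0,0,-2.2,0,0,0,0.4,0,0,-2.2,0,0,0,0.4,0,0,-2.2,0,0,0,0.4]'

```text
time: 46.1
eef_pos: [0.4788, -0.0022, 0.1907]
orientation: [-0.0, 0.67, 0.743, -0.001]
force: [-0.2, 0.0, -0.0]
width: 0.697
```

>>> carry_out --targets '[0,-2.6,0,0,0,0,0.4,0,-2.6,0,0,0,0,0.4,0,-2.6,0,0,0,0,0.4,0,-2.6,0,0,0,0,0.4]'

```text
time: 46.6
eef_pos: [0.415, -0.009, 0.1906]
orientation: [-0.0, 0.67, 0.743, -0.001]
force: [-0.1, 1.8, 0.7]
width: 0.702
```

```bash
python3 - <<'E'
from h import *
S=np.mean([snap("side").astype(float) for _ in range(3)],0)
f=lambda c:np.clip(c*1.7,0,255).astype(np.uint8)
cv2.imwrite("pics/fit2.png",f(crop(S,170,130,255,215,7)))
s=state();print(s["eef_pos"],s["width"],s["force"])
go([.414,-.009,.129],np.radians(96))
print(proj("side",[.414,-.009,.159]),proj("side",[.4788,-.0023,.150]))
E
```

```text
[ 0.4147519  -0.00891772  0.19064379] 0.7012437895775975 [-0.27455566  0.44907999 -0.0011061 ]
go [0.0, -0.03, 2.47] [-0.02, 0.01, -0.01] j6 -0.32
[202.04626475 186.85599136] [220.64988928 181.6026996 ]
```

View pics/fit2.png

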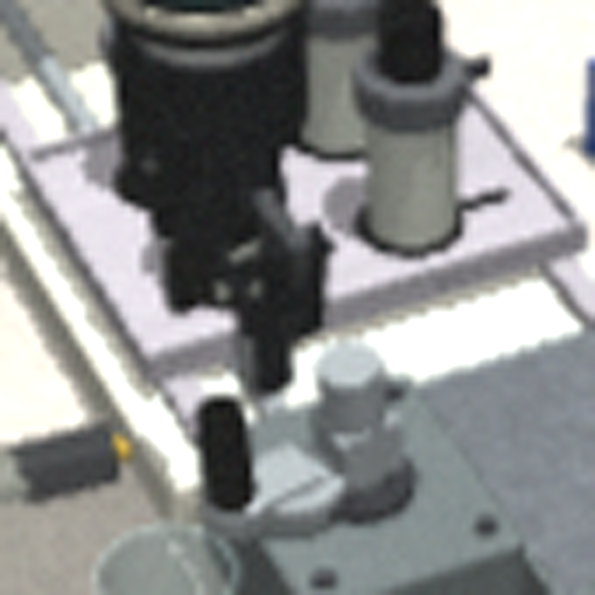

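The crank is seated and upright on the shaft, with the handle top at (201.7,187.4) against (202.0,186.9) predicted. I'll grip the handle.

>>> carry_out --targets '[0,-0.02,1.2,0,0,0,0.4,0,-0.02,2.4,0,0,0,0.4,0,-0.02,2.4,0,0,0,0.4,0,-0.02,2.4,0,0,0,0.4,0,-0.02,2.4,0,0,0,-1]' --force 50

```text
time: 47.38
eef_pos: [0.4148, -0.0091, 0.1316]
orientation: [0.0, 0.67, 0.743, -0.001]
force: [-0.6, -0.6, -0.4]
width: 0.502
```

>>> carry_out --targets '[0,0,0,0,0,0,-1,0,0,0,0,0,0,-1,0,0,0,0,0,0,-1,0,0,0,0,0,0,-1,0,0,0,0,0,0,-1]'

```text
time: 48.0
eef_pos: [0.4151, -0.0092, 0.132]
orientation: [0.001, 0.67, 0.743, -0.0]
force: [-1.4, 0.1, 6.0]
width: 0.239
```

```bash
cat > wind.py <<'E'
from h import *
import sys
def wind(step=22.5,n=4,C=(.4788,-.0023),r=.065,z=.131,hold=1,dr=0):
    s=state();p=s["eef_pos"];w=s["orientation"];R0=Ro.from_quat([w[1],w[2],w[3],w[0]])
    d=p[:2]-np.array(C);a=np.arctan2(d[1],d[0]);print("pos",p.round(4),"ang",np.degrees(a).round(1),"rad",np.hypot(*d).round(4),"f",s["force"].round(1),"w",s["width"].round(3),"t",s["time"])
    for k in range(1,n+1):
        b=a-np.radians(step*k);q=np.array([C[0]+r*np.cos(b),C[1]+r*np.sin(b),z])
        print(k,(R0.inv().apply(q-p)/.025).round(2).tolist())
E
python3 -c "
from wind import *
wind()"
```

```text
Traceback (most recent call last):
  File "wind.py", line 5, in wind
    d=p[:2]-np.array(C);a=np.arctan2(d[1],d[0]);print("pos",p.round(4),"ang",np.degrees(a).round(1),"rad",np.hypot(*d).round(4),"f",s["force"].round(1),"w",s["width"].round(3),"t",s["time"])
                                                                                                                                                            ^^^^^^^^^^^^^^^^
AttributeError: 'float' object has no attribute 'round'
```

```bash
sed -i 's/s\["width"\].round(3)/round(s["width"],3)/' wind.py; python3 -c "
from wind import *
wind(r=.0645)"
```

```text
pos [ 0.4151 -0.0092  0.132 ] ang -173.8 rad 0.0641 f [-1.4  0.1  6. ] w 0.239 t 48.0
1 [0.99, 0.18, 0.04]
2 [1.83, 0.73, 0.04]
3 [2.39, 1.57, 0.04]
4 [2.59, 2.55, 0.04]
```

>>> carry_out --targets '[1,0.2,0,0,0,0,-1,1.82,0.75,0,0,0,0,-1,2.38,1.58,0,0,0,0,-1,2.58,2.56,0,0,0,0,-1,2.58,2.56,0,0,0,0,-1]'

```text
time: 48.62
eef_pos: [0.4741, 0.0637, 0.1331]
orientation: [0.0, 0.669, 0.743, 0.002]
force: [-2.4, 18.2, 24.6]
width: 0.245
```

```bash
python3 -c "
from wind import *
wind(r=.0645)"
```

```text
pos [0.4741 0.0637 0.1331] ang 94.1 rad 0.0662 f [-2.4 18.2 24.6] w 0.245 t 48.625
1 [-0.3, 0.98, 0.09]
2 [-0.88, 1.79, 0.09]
3 [-1.74, 2.33, 0.09]
4 [-2.73, 2.49, 0.09]
```

```bash
python3 -c "
from wind import *
wind(r=.0655,C=(.4793,-.0005),z=.134)"
```

```text
pos [0.4741 0.0637 0.1331] ang 94.6 rad 0.0644 f [-2.4 18.2 24.6] w 0.245 t 48.625
1 [-0.18, 1.0, -0.03]
2 [-0.77, 1.83, -0.03]
3 [-1.63, 2.38, -0.03]
4 [-2.64, 2.56, -0.03]
```

>>> carry_out --targets '[-0.18,1,-0.03,0,0,0,-1,-0.77,1.83,-0.03,0,0,0,-1,-1.63,2.38,-0.03,0,0,0,-1,-2.64,2.56,-0.03,0,0,0,-1,-2.64,2.56,-0.03,0,0,0,-1]'

```text
time: 49.25
eef_pos: [0.5475, 0.0033, 0.1351]
orientation: [0.002, 0.669, 0.743, 0.004]
force: [8.9, 0.1, 9.5]
width: 0.237
```

```bash
python3 -c "
from wind import *
wind(r=.0655,C=(.4793,-.0005),z=.134)"
```

```text
pos [0.5475 0.0033 0.1351] ang 3.2 rad 0.0683 f [8.9 0.1 9.5] w 0.237 t 49.25
1 [-0.99, -0.36, 0.04]
2 [-1.81, -0.97, 0.03]
3 [-2.34, -1.84, 0.03]
4 [-2.49, -2.85, 0.02]
```

```bash
python3 -c "
from wind import *
wind(r=.0663,C=(.4818,0),z=.1345)"
```

```text
pos [0.5475 0.0033 0.1351] ang 2.9 rad 0.0658 f [8.9 0.1 9.5] w 0.237 t 49.25
1 [-1.0, -0.24, 0.02]
2 [-1.83, -0.85, 0.02]
3 [-2.36, -1.74, 0.01]
4 [-2.51, -2.77, -0.0]
```

>>> carry_out --targets '[-1,-0.24,0.02,0,0,0,-1,-1.83,-0.85,0.02,0,0,0,-1,-2.36,-1.74,0.02,0,0,0,-1,-2.51,-2.77,0,0,0,0,-1,-2.51,-2.77,0,0,0,0,-1]'

```text
time: 49.88
eef_pos: [0.4842, -0.0665, 0.1349]
orientation: [0.003, 0.67, 0.743, 0.004]
force: [-0.2, 1.1, 3.7]
width: 0.243
```

```bash
python3 -c "
from wind import *
wind(r=.0663,C=(.4818,0),z=.1345)"
```

```text
pos [ 0.4842 -0.0665  0.1349] ang -87.9 rad 0.0665 f [-0.2  1.1  3.7] w 0.243 t 49.875
1 [0.28, -1.0, 0.01]
2 [0.91, -1.82, 0.0]
3 [1.81, -2.34, -0.0]
4 [2.83, -2.47, -0.0]
```

>>> carry_out --targets '[0.28,-1,0,0,0,0,-1,0.91,-1.82,0,0,0,0,-1,1.81,-2.34,0,0,0,0,-1,2.83,-2.47,0,0,0,0,-1,2.83,-2.47,0,0,0,0,-1]'

```text
time: 50.5
eef_pos: [0.417, -0.0015, 0.1349]
orientation: [0.004, 0.669, 0.743, 0.005]
force: [5.6, 0.2, -3.1]
width: 0.238
```

```bash
python3 -c "
from wind import *
wind(r=.066,C=(.4818,0),z=.1345)"
```

```text
pos [ 0.417  -0.0015  0.1349] ang -178.7 rad 0.0649 f [ 5.6  0.2 -3.1] w 0.238 t 50.5
1 [0.99, 0.24, 0.02]
2 [1.8, 0.88, 0.03]
3 [2.3, 1.78, 0.04]
4 [2.42, 2.8, 0.05]
```

>>> carry_out --targets '[1,0.24,0.02,0,0,0,-1,1.81,0.88,0.02,0,0,0,-1,2.31,1.78,0.03,0,0,0,-1,2.43,2.8,0.03,0,0,0,-1,2.43,2.8,0.03,0,0,0,-1]'

```text
time: 51.12
eef_pos: [0.482, 0.0653, 0.1347]
orientation: [0.005, 0.669, 0.743, 0.003]
force: [0.2, -10.2, 2.4]
width: 0.242
```

>>> carry_out --targets '[-0.24,1,0,0,0,0,-1,-0.87,1.82,0,0,0,0,-1,-1.77,2.33,0,0,0,0,-1,-2.78,2.45,0,0,0,0,-1,-2.78,2.45,0,0,0,0,-1]'

```text
time: 51.75
eef_pos: [0.5498, 0.0015, 0.1347]
orientation: [0.004, 0.67, 0.743, 0.002]
force: [-3.6, -1.0, -0.1]
width: 0.239
```

```bash
python3 -c "
from wind import *
wind(r=.066,C=(.482,0),z=.1345)
t=snap('top','t20')
m=(t.max(2)<30).astype(np.uint8)[150:235,90:210]
k,l,st,ce=cv2.connectedComponentsWithStats(m)
for i in range(1,k):
    if st[i,4]>40: print(ce[i]+[90,150],st[i,4],onz('top',ce[i]+[90,150],.187).round(4))
"
```

```text
pos [0.5498 0.0015 0.1347] ang 1.3 rad 0.0678 f [-3.6 -1.  -0.1] w 0.239 t 51.75
1 [-0.98, -0.36, 0.01]
2 [-1.79, -1.0, 0.01]
3 [-2.29, -1.89, -0.0]
4 [-2.41, -2.92, -0.01]
[151.28431373 172.1372549 ] 102 [0.59   0.2503 0.187 ]
[122.78504673 172.77570093] 107 [0.5904 0.3358 0.187 ]
[121.66363636 204.99090909] 110 [0.4938 0.3373 0.187 ]
[150.32352941 204.57843137] 102 [0.4928 0.2522 0.187 ]
```

The carriage is moving, about 71 mm in, and all four vessels ride along with their spacing unchanged. I'll continue winding.

```bash
python3 -c "
from wind import *
wind(r=.0657,C=(.4832,-.0008),z=.1345)"
```

```text
pos [0.5497 0.0022 0.1349] ang 2.5 rad 0.0666 f [-4.3 -0.  -1.2] w 0.243 t 51.8
1 [-0.99, -0.3, 0.01]
2 [-1.81, -0.91, 0.01]
3 [-2.33, -1.8, 0.0]
4 [-2.47, -2.81, -0.0]
```

>>> carry_out --targets '[-0.99,-0.3,0,0,0,0,-1,-1.81,-0.91,0,0,0,0,-1,-2.33,-1.8,0,0,0,0,-1,-2.47,-2.81,0,0,0,0,-1,-2.47,-2.81,0,0,0,0,-1]'

```text
time: 52.42
eef_pos: [0.4862, -0.0663, 0.1354]
orientation: [0.005, 0.67, 0.743, 0.003]
force: [0.4, 0.7, 8.5]
width: 0.243
```

>>> carry_out --targets '[0.27,-0.99,0,0,0,0,-1,0.88,-1.81,0,0,0,0,-1,1.77,-2.33,0,0,0,0,-1,2.78,-2.47,0,0,0,0,-1,2.78,-2.47,0,0,0,0,-1]'

```text
time: 53.05
eef_pos: [0.4179, -0.0023, 0.1351]
orientation: [0.006, 0.669, 0.743, 0.004]
force: [-3.4, -0.3, 5.6]
width: 0.241
```

```bash
python3 -c "
from wind import *
wind(r=.0657,C=(.4832,-.0008),z=.1345)"
```

```text
pos [ 0.4179 -0.0023  0.1351] ang -178.7 rad 0.0653 f [-3.4 -0.3  5.6] w 0.241 t 53.05
1 [0.99, 0.27, 0.02]
2 [1.79, 0.9, 0.03]
3 [2.29, 1.8, 0.04]
4 [2.4, 2.82, 0.05]
```

>>> carry_out --targets '[0.99,0.27,0.01,0,0,0,-1,1.79,0.9,0.02,0,0,0,-1,2.29,1.8,0.03,0,0,0,-1,2.41,2.82,0.03,0,0,0,-1,2.41,2.82,0.03,0,0,0,-1]'

```text
time: 53.68
eef_pos: [0.4838, 0.0645, 0.1351]
orientation: [0.007, 0.669, 0.744, 0.003]
force: [0.6, -4.2, 6.6]
width: 0.244
```

>>> carry_out --targets '[-0.27,0.99,0,0,0,0,-1,-0.88,1.8,0,0,0,0,-1,-1.78,2.31,0,0,0,0,-1,-2.79,2.44,0,0,0,0,-1,-2.79,2.44,0,0,0,0,-1]'

```text
time: 54.3
eef_pos: [0.5505, 0.0004, 0.135]
orientation: [0.005, 0.669, 0.743, 0.002]
force: [-7.1, 0.3, -3.0]
width: 0.241
```

>>> carry_out --targets '[-0.99,-0.29,0,0,0,0,-1,-1.81,-0.9,0,0,0,0,-1,-2.33,-1.8,0,0,0,0,-1,-2.47,-2.81,0,0,0,0,-1,-2.47,-2.81,0,0,0,0,-1]'

```text
time: 54.92
eef_pos: [0.4864, -0.0674, 0.135]
orientation: [0.004, 0.669, 0.743, 0.004]
force: [-0.5, 11.1, 7.7]
width: 0.241
```

>>> carry_out --targets '[0.27,-0.99,0,0,0,0,-1,0.88,-1.81,0,0,0,0,-1,1.77,-2.33,0,0,0,0,-1,2.78,-2.47,0,0,0,0,-1,2.78,-2.47,0,0,0,0,-1]'

```text
time: 55.55
eef_pos: [0.4176, -0.0039, 0.1347]
orientation: [0.004, 0.668, 0.744, 0.004]
force: [-6.3, 0.2, 11.1]
width: 0.243
```

```bash
python3 -c "
from wind import *
wind(r=.0657,C=(.4832,-.0008),z=.1345)"
```

```text
pos [ 0.4176 -0.0039  0.1347] ang -177.3 rad 0.0657 f [-6.3  0.2 11.1] w 0.243 t 55.55
1 [0.99, 0.26, 0.01]
2 [1.81, 0.88, 0.02]
3 [2.33, 1.77, 0.03]
4 [2.47, 2.78, 0.04]
```

>>> carry_out --targets '[0.99,0.27,0,0,0,0,-1,1.8,0.89,0,0,0,0,-1,2.32,1.78,0,0,0,0,-1,2.45,2.8,0,0,0,0,-1,2.45,2.8,0,0,0,0,-1]'

```text
time: 56.18
eef_pos: [0.4829, 0.0647, 0.1356]
orientation: [0.005, 0.668, 0.744, 0.004]
force: [0.6, 2.0, 7.8]
width: 0.238
```

>>> carry_out --targets '[-0.27,0.99,0,0,0,0,-1,-0.88,1.8,0,0,0,0,-1,-1.78,2.31,0,0,0,0,-1,-2.79,2.44,0,0,0,0,-1,-2.79,2.44,0,0,0,0,-1]'

```text
time: 56.8
eef_pos: [0.5504, 0.0003, 0.1357]
orientation: [0.004, 0.669, 0.744, 0.003]
force: [-5.8, 0.0, -0.0]
width: 0.239
```

>>> carry_out --targets '[-0.98,-0.29,0,0,0,0,-1,-1.8,-0.9,0,0,0,0,-1,-2.31,-1.8,0,0,0,0,-1,-2.44,-2.81,0,0,0,0,-1,-2.44,-2.81,0,0,0,0,-1]'

```text
time: 57.42
eef_pos: [0.4864, -0.0673, 0.1357]
orientation: [0.004, 0.669, 0.744, 0.005]
force: [-0.8, 9.4, 7.1]
width: 0.245
```

>>> carry_out --targets '[0.27,-0.99,0,0,0,0,-1,0.88,-1.81,0,0,0,0,-1,1.77,-2.33,0,0,0,0,-1,2.78,-2.46,0,0,0,0,-1,2.78,-2.46,0,0,0,0,-1]'

```text
time: 58.05
eef_pos: [0.4178, -0.004, 0.1355]
orientation: [0.004, 0.668, 0.744, 0.005]
force: [-5.3, 0.6, 9.3]
width: 0.243
```

```bash
python3 -c "
from wind import *
wind(r=.0657,C=(.4834,-.0008),z=.1345)"
```

```text
pos [ 0.4178 -0.004   0.1355] ang -177.2 rad 0.0657 f [-5.3  0.6  9.3] w 0.243 t 58.05
1 [0.99, 0.26, 0.04]
2 [1.81, 0.88, 0.05]
3 [2.33, 1.76, 0.06]
4 [2.47, 2.78, 0.07]
```

>>> carry_out --targets '[0.99,0.27,0,0,0,0,-1,1.8,0.89,0,0,0,0,-1,2.32,1.78,0,0,0,0,-1,2.45,2.8,0,0,0,0,-1,2.45,2.8,0,0,0,0,-1]'

```text
time: 58.68
eef_pos: [0.4832, 0.0644, 0.1366]
orientation: [0.005, 0.668, 0.744, 0.005]
force: [0.9, 2.8, 8.7]
width: 0.241
```

>>> carry_out --targets '[-0.27,0.99,0,0,0,0,-1,-0.88,1.8,0,0,0,0,-1,-1.78,2.31,0,0,0,0,-1,-2.79,2.44,0,0,0,0,-1,-2.79,2.44,0,0,0,0,-1]'

```text
time: 59.3
eef_pos: [0.5506, -0.0002, 0.1364]
orientation: [0.003, 0.668, 0.744, 0.004]
force: [-6.9, 0.4, 1.2]
width: 0.241
```

>>> carry_out --targets '[-0.98,-0.29,0,0,0,0,-1,-1.8,-0.9,0,0,0,0,-1,-2.31,-1.8,0,0,0,0,-1,-2.44,-2.81,0,0,0,0,-1,-2.44,-2.81,0,0,0,0,-1]'

```text
time: 59.92
eef_pos: [0.4865, -0.068, 0.1359]
orientation: [0.002, 0.668, 0.744, 0.006]
force: [-0.3, 8.7, 5.3]
width: 0.241
```

```bash
python3 -c "
from wind import *
wind(r=.0657,C=(.4834,-.0008),z=.1345,step=20,n=4)"
```

```text
pos [ 0.4865 -0.068   0.1359] ang -87.4 rad 0.0673 f [-0.3  8.7  5.3] w 0.241 t 59.925
1 [0.28, -0.88, 0.05]
2 [0.78, -1.64, 0.04]
3 [1.51, -2.19, 0.04]
4 [2.39, -2.45, 0.04]
```

>>> carry_out --targets '[0.28,-0.88,0.02,0,0,0,-1,0.78,-1.64,0.02,0,0,0,-1,1.51,-2.19,0.02,0,0,0,-1,1.51,-2.19,0.02,0,0,0,-1]'

```text
time: 60.42
eef_pos: [0.4274, -0.0369, 0.1356]
orientation: [0.003, 0.668, 0.744, 0.005]
force: [-10.2, -4.5, 11.7]
width: 0.243
```

```bash
python3 -c "
from wind import *
wind(r=.0657,C=(.4834,-.0008),z=.1355,step=7,n=5)
t=snap('top','t30')
m=(t.max(2)<40).astype(np.uint8)[150:235,30:210]
k,l,st,ce=cv2.connectedComponentsWithStats(m)
for i in range(1,k):
    if st[i,4]>40: print(ce[i]+[30,150],st[i,4],onz('top',ce[i]+[30,150],.187).round(4))
"
```

```text
pos [ 0.4274 -0.0369  0.1356] ang -147.2 rad 0.0666 f [-10.2  -4.5  11.7] w 0.243 t 60.425
1 [0.31, -0.09, 0.0]
2 [0.62, -0.18, 0.0]
3 [0.94, -0.23, 0.0]
4 [1.26, -0.25, 0.01]
5 [1.58, -0.22, 0.01]
[111.57391304 177.4173913 ] 115 [0.5773 0.3692 0.187 ]
[110.94915254 206.48305085] 118 [0.4902 0.3691 0.187 ]
```

>>> carry_out --targets '[0.31,-0.09,0,0,0,0,-1,0.62,-0.18,0,0,0,0,-1,0.62,-0.18,0,0,0,0,-1]'

```text
time: 60.85
eef_pos: [0.4207, -0.0225, 0.1355]
orientation: [0.003, 0.668, 0.744, 0.004]
force: [-7.7, -3.1, 7.7]
width: 0.246
```

>>> carry_out --targets '[0.2,-0.04,0,0,0,0,-1,0.35,-0.05,0,0,0,0,-1,0.35,-0.05,0,0,0,0,-1]'

```text
time: 61.22
eef_pos: [0.4185, -0.0142, 0.1355]
orientation: [0.003, 0.668, 0.744, 0.004]
force: [-4.5, -2.1, 5.3]
width: 0.237
```

>>> carry_out --targets '[0.1,0,0,0,0,0,-1,0.2,0,0,0,0,0,-1,0.2,0,0,0,0,0,-1]'

```text
time: 61.6
eef_pos: [0.4175, -0.0093, 0.1355]
orientation: [0.002, 0.668, 0.744, 0.004]
force: [-7.5, -2.5, 7.1]
width: 0.241
```

```bash
python3 -c "
from wind import *
wind(r=.0657,C=(.4834,-.0008),z=.1355,step=4,n=5)"
```

```text
pos [ 0.4175 -0.0093  0.1355] ang -172.6 rad 0.0664 f [-7.5 -2.5  7.1] w 0.241 t 61.6
1 [0.18, 0.03, -0.0]
2 [0.37, 0.05, -0.0]
3 [0.55, 0.07, -0.0]
4 [0.73, 0.11, 0.0]
5 [0.9, 0.17, 0.0]
```

>>> carry_out --targets '[0.18,0.03,0,0,0,0,-1,0.18,0.03,0,0,0,0,-1]'

```text
time: 61.85
eef_pos: [0.417, -0.0049, 0.1353]
orientation: [0.002, 0.668, 0.744, 0.003]
force: [-10.0, -3.2, 8.4]
width: 0.24
```

>>> carry_out --targets '[0.18,0.03,0,0,0,0,-1,0.18,0.03,0,0,0,0,-1]'

```text
time: 62.1
eef_pos: [0.4167, -0.0004, 0.1353]
orientation: [0.002, 0.668, 0.744, 0.002]
force: [-8.7, -2.2, 8.6]
width: 0.242
```

>>> carry_out --targets '[0.14,0.03,0,0,0,0,-1,0.14,0.03,0,0,0,0,-1]'

```text
time: 62.35
eef_pos: [0.4167, 0.0031, 0.1353]
orientation: [0.001, 0.668, 0.744, 0.002]
force: [-7.2, -1.9, 7.9]
width: 0.242
```

>>> carry_out --targets '[0.14,0.04,0,0,0,0,-1,0.14,0.04,0,0,0,0,-1]'

```text
time: 62.6
eef_pos: [0.417, 0.0066, 0.1353]
orientation: [0.001, 0.668, 0.745, 0.002]
force: [-7.8, -1.6, 8.3]
width: 0.242
```

```bash
python3 - <<'E'
from wind import *
wind(r=.0657,C=(.4834,-.0008),z=.1355,step=4,n=2)
s=snap("side","s40");f=lambda c:np.clip(c*1.7,0,255).astype(np.uint8)
cv2.imwrite("pics/s40b.png",f(crop(s.astype(float),130,50,260,210,3.7)))
E
```

```text
pos [0.417  0.0066 0.1353] ang 173.6 rad 0.0668 f [-7.8 -1.6  8.3] w 0.242 t 62.6
1 [0.17, 0.09, -0.01]
2 [0.34, 0.15, -0.01]
```

View pics/s40b.png

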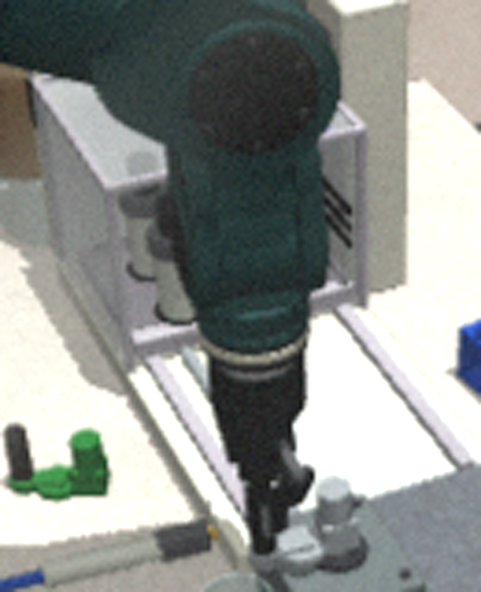

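Under the hood and still turning at about 2 N. I'll keep going to the stop.

>>> carry_out --targets '[0.14,0.05,0,0,0,0,-1,0.14,0.05,0,0,0,0,-1]'

```text
time: 62.9
eef_pos: [0.4176, 0.0101, 0.1354]
orientation: [0.001, 0.667, 0.745, 0.001]
force: [-7.6, -0.9, 8.6]
width: 0.239
```

>>> carry_out --targets '[0.14,0.06,0,0,0,0,-1,0.14,0.06,0,0,0,0,-1]'

```text
time: 63.15
eef_pos: [0.4183, 0.0138, 0.1353]
orientation: [0.0, 0.667, 0.745, 0.001]
force: [-7.5, -0.7, 8.1]
width: 0.247
```

>>> carry_out --targets '[0.13,0.06,0,0,0,0,-1,0.13,0.06,0,0,0,0,-1]'

```text
time: 63.4
eef_pos: [0.4191, 0.0169, 0.1354]
orientation: [0.0, 0.667, 0.745, 0.0]
force: [-7.4, -2.8, 9.4]
width: 0.244
```

>>> carry_out --targets '[0.13,0.06,0,0,0,0,-1,0.13,0.06,0,0,0,0,-1]'

```text
time: 63.65
eef_pos: [0.42, 0.0197, 0.1355]
orientation: [0.001, 0.667, 0.745, -0.0]
force: [-7.1, -6.3, 9.8]
width: 0.236
```

>>> carry_out --targets '[0.13,0.06,0,0,0,0,-1,0.13,0.06,0,0,0,0,-1]'

```text
time: 63.9
eef_pos: [0.4209, 0.0222, 0.1356]
orientation: [0.001, 0.667, 0.745, -0.002]
force: [-7.4, -7.8, 10.4]
width: 0.238
```

>>> carry_out --targets '[0.13,0.07,0,0,0,0,-1,0.13,0.07,0,0,0,0,-1]'

```text
time: 64.15
eef_pos: [0.4219, 0.0244, 0.1357]
orientation: [0.002, 0.667, 0.745, -0.003]
force: [-8.2, -10.4, 9.4]
width: 0.242
```

The force rises steadily with little motion, so the carriage is at the stop. I'll ease off the load, release, rise and go over the hub with the jaws across the arm.

>>> carry_out --targets '[-0.12,-0.06,0,0,0,0,-1,-0.12,-0.06,0,0,0,0,-1]'

```text
time: 64.4
eef_pos: [0.4205, 0.021, 0.1357]
orientation: [0.002, 0.667, 0.745, -0.003]
force: [-4.7, -1.0, 8.1]
width: 0.24
```

>>> carry_out --targets '[0,0,0,0,0,0,0.3,0,0,0,0,0,0,0.3,0,0,0,0,0,0,0.3,0,0,0,0,0,0,0.3]'

```text
time: 64.9
eef_pos: [0.4206, 0.0211, 0.1357]
orientation: [0.002, 0.667, 0.745, -0.003]
force: [-0.3, 0.1, -0.4]
width: 0.648
```

>>> carry_out --targets '[0,0,-1.2,0,0,0,0.3,0,0,-2.4,0,0,0,0.3,0,0,-2.4,0,0,0,0.3,0,0,-2.4,0,0,0,0.3]'

```text
time: 65.4
eef_pos: [0.4205, 0.0216, 0.1951]
orientation: [0.002, 0.667, 0.745, -0.004]
force: [-0.4, 0.4, -0.2]
width: 0.647
```

```bash
python3 - <<'E'
from wind import *
s=np.mean([snap("side").astype(float) for _ in range(3)],0);f=lambda c:np.clip(c*1.7,0,255).astype(np.uint8)
np.save("S50.npy",s)
m=(s.max(2)<35).astype(np.uint8)[180:215,185:225]
k,l,st,ce=cv2.connectedComponentsWithStats(m)
for i in range(1,k):
    if st[i,4]>15: print(ce[i]+[185,180],st[i]+[185,180,0,0,0])
for a in (150,155,160,165,170): print(a,proj("side",[.4795+.065*np.cos(np.radians(a)),-.002+.065*np.sin(np.radians(a)),.159]).round(1))
go([.4795,-.002,.195],np.radians(68)); print(state()["eef_pos"],state()["width"])
E
```

```text
[199.56666667 188.38888889] [196 181   8  16  90]
150 [199.7 178.3]
155 [199.6 179.5]
160 [199.6 180.7]
165 [199.8 181.9]
170 [200.1 183.1]
go [-1.2, 2.25, -0.0] [-0.02, 0.07, 4.71] j6 -0.25
[0.42030586 0.02155626 0.1949306 ] 0.6514675323182775
```

>>> carry_out --targets '[-1.2,2.25,0,0,0,4.4,0.4,-1.2,2.25,0,0,0,4.4,0.4,-1.2,2.25,0,0,0,4.4,0.4,-1.2,2.25,0,0,0,4.4,0.4]'

```text
time: 66.05
eef_pos: [0.4793, -0.0021, 0.1943]
orientation: [0.002, 0.82, 0.573, -0.004]
force: [0.5, 0.1, 0.1]
width: 0.701
```

```bash
python3 - <<'E'
from h import *
go([.4795,-.002,.136],np.radians(70)); s=state();print(s["eef_pos"],s["width"])
E
```

```text
go [0.03, 0.01, 2.33] [-0.02, 0.08, -0.02] j6 0.18
[ 0.47930156 -0.00211887  0.1943072 ] 0.7014109913032701
```

>>> carry_out --targets '[0.03,0,1.2,0,0.08,0,0.4,0.03,0,2.3,0,0.08,0,0.4,0.03,0,2.3,0,0.08,0,0.4,0.03,0,2.3,0,0.08,0,-1]' --force 80

```text
time: 66.55
eef_pos: [0.4796, -0.0018, 0.1376]
orientation: [-0.001, 0.819, 0.573, -0.0]
force: [-0.0, -0.1, 0.6]
width: 0.502
```

>>> carry_out --targets '[0,0,0,0,0,0,-1,0,0,0,0,0,0,-1,0,0,0,0,0,0,-1,0,0,0,0,0,0,-1]'

```text
time: 67.05
eef_pos: [0.4802, -0.0022, 0.1387]
orientation: [0.0, 0.819, 0.573, 0.0]
force: [-1.4, -3.5, 8.4]
width: 0.319
```

>>> carry_out --targets '[0,0,-0.2,0,0,0,-1,0,0,-0.4,0,0,0,-1,0,0,-0.4,0,0,0,-1]'

```text
time: 67.42
eef_pos: [0.4798, -0.0022, 0.1487]
orientation: [0.0, 0.819, 0.574, -0.0]
force: [-2.2, -0.8, -4.6]
width: 0.318
```

>>> carry_out --targets '[0,0,-0.6,0,0,0,-1,0,0,-1.2,0,0,0,-1,0,0,-2.3,0,0,0,-1,0,0,-2.3,0,0,0,-1]'

```text
time: 67.92
eef_pos: [0.481, -0.0022, 0.2079]
orientation: [0.001, 0.819, 0.574, 0.001]
force: [0.0, 0.0, -3.1]
width: 0.316
```

>>> carry_out --targets '[1.5,6.55,0,0,0,0,-1,1.5,6.55,0,0,0,0,-1,1.5,6.55,0,0,0,0,-1,1.5,6.55,0,0,0,0,-1,1.5,6.55,0,0,0,0,-1]'

```text
time: 68.55
eef_pos: [0.6471, -0.0228, 0.2076]
orientation: [0.001, 0.819, 0.574, 0.001]
force: [-0.0, -0.7, -3.2]
width: 0.321
```

```bash
python3 - <<'E'
from h import *
go([.647,-.022,.112],np.radians(70)); s=state();print(s["eef_pos"],s["width"],s["force"])
t=snap("top","t60");snap("side","s60")
m=(t.max(2)<35).astype(np.uint8)[150:200,220:260]
k,l,st,ce=cv2.connectedComponentsWithStats(m)
for i in range(1,k):
    if st[i,4]>15: print(ce[i]+[220,150],st[i])
print(proj("top",[.586,0,.225]))
E
```

```text
go [0.03, -0.02, 3.83] [0.03, -0.01, 0.0] j6 0.19
[ 0.6470681  -0.02282353  0.20763876] 0.3207183510813316 [-0.01682069 -0.67694095 -3.24673788]
[255.15789474 153.05263158] [32  0  8 10 38]
[252.87272727 184.30909091] [31 17  4 33 55]
[234.17728204 168.84447775]
```

>>> carry_out --targets '[0.03,0,1.5,0,0,0,-1,0.03,0,3,0,0,0,-1,0.03,0,3.9,0,0,0,-1,0.03,0,3.9,0,0,0,-1]'

```text
time: 69.15
eef_pos: [0.6459, -0.0219, 0.1103]
orientation: [0.0, 0.819, 0.574, 0.001]
force: [-0.4, -0.1, -3.0]
width: 0.317
```

>>> carry_out --targets '[0,0,0.08,0,0,0,-1,0,0,0.15,0,0,0,-1]'

```text
time: 69.4
eef_pos: [0.6462, -0.0219, 0.1076]
orientation: [0.001, 0.819, 0.574, 0.001]
force: [0.3, -0.7, -3.9]
width: 0.318
```

>>> carry_out --targets '[0,0,0.05,0,0,0,-1,0,0,0.08,0,0,0,-1]'

```text
time: 69.65
eef_pos: [0.6466, -0.022, 0.1062]
orientation: [0.001, 0.819, 0.574, 0.002]
force: [0.8, -0.6, -1.0]
width: 0.32
```

>>> carry_out --targets '[0,0,0.04,0,0,0,-1,0,0,0.07,0,0,0,-1]'

```text
time: 69.9
eef_pos: [0.6473, -0.0222, 0.105]
orientation: [0.002, 0.819, 0.574, 0.002]
force: [3.2, -1.0, 3.5]
width: 0.319
```

>>> carry_out --targets '[0,0,0,0,0,0,0.4,0,0,0,0,0,0,0.4,0,0,0,0,0,0,0.4,0,0,0,0,0,0,0.4]'

```text
time: 70.4
eef_pos: [0.6472, -0.0221, 0.1049]
orientation: [0.002, 0.819, 0.574, 0.002]
force: [0.0, 0.3, 0.0]
width: 0.701
```

>>> carry_out --targets '[0,0,-1,0,0,0,0.4,0,0,-3,0,0,0,0.4,0,0,-5.5,0,0,0,0.4,0,0,-6.5,0,0,0,0.4,0,0,-6.5,0,0,0,0.4]'

```text
time: 71.03
eef_pos: [0.647, -0.022, 0.2692]
orientation: [0.003, 0.819, 0.574, 0.003]
force: [-0.4, 0.4, -0.4]
width: 0.7
```

>>> carry_out --targets '[-10,-4,0,0,0,0,0.4,-10,-4,0,0,0,0,0.4,-10,-4,0,0,0,0,0.4,-10,-4,0,0,0,0,0.4,-10,-4,0,0,0,0,0.4]'

```text
time: 71.65
eef_pos: [0.4652, -0.2244, 0.267]
orientation: [0.003, 0.82, 0.572, 0.003]
force: [0.5, 0.9, -0.2]
width: 0.698
```

>>> carry_out --targets '[-4,-6,0,0,0,0,0.4,-4,-6,0,0,0,0,0.4,-4,-6,0,0,0,0,0.4,-4,-6,0,0,0,0,0.4,-4,-6,0,0,0,0,0.4]'

```text
time: 72.28
eef_pos: [0.2904, -0.2665, 0.2654]
orientation: [0.002, 0.82, 0.572, 0.003]
force: [0.3, -0.1, 0.3]
width: 0.702
```

```bash
python3 - <<'E'
from h import *
s=snap("side","s70").astype(float);t=snap("top","t70").astype(float)
f=lambda c:np.clip(c*1.8,0,255).astype(np.uint8)
cv2.imwrite("pics/fin.png",np.hstack([f(crop(s,125,40,265,220,3)),f(crop(t,20,130,275,250,1.7)).repeat(1,0)[:540] if 0 else f(cv2.copyMakeBorder(cv2.resize(t[130:240,20:270],(380,167*1),interpolation=cv2.INTER_CUBIC),0,540-167,0,0,cv2.BORDER_CONSTANT))]))
# paste closer crops under it
im=cv2.imread("pics/fin.png")
a=f(cv2.resize(t[135:195,210:270],(185,185),interpolation=cv2.INTER_CUBIC));im[180:365,420:605]=a
b=f(cv2.resize(t[150:230,25:125],(370,296),interpolation=cv2.INTER_CUBIC))[:170];im[368:538,420:790]=f(cv2.resize(t[150:230,25:125],(370,170),interpolation=cv2.INTER_CUBIC))
cv2.imwrite("pics/fin.png",im);print(im.shape,state()["eef_pos"],state()["force"])
for nm,m in (("dark",(t.max(2)<38)[140:200,215:270]),("bright",(t.max(2)>120)[140:200,215:270])):
    k,l,st,ce=cv2.connectedComponentsWithStats(m.astype(np.uint8))
    for i in range(1,k):
        if 15<st[i,4]<150: print(nm,ce[i]+[215,140],st[i],onz("top",ce[i]+[215,140],.124 if nm=="dark" else .115).round(4))
E
```

```text
(540, 800, 3) [ 0.29091912 -0.26626319  0.26534907] [ 0.08578258  0.16947533 -0.21479495]
dark [236.97727273 177.34090909] [19 34  7  8 44] [ 0.5776 -0.002   0.124 ]
bright [243.42424242 157.18181818] [26 14  6  7 33] [ 0.6434 -0.0232  0.115 ]
bright [241.28125 170.875  ] [23 27  8 10 32] [ 0.5994 -0.0155  0.115 ]
bright [215.13636364 191.09090909] [ 0 41  2 19 22] [0.5372 0.068  0.115 ]
```

View pics/fin.png

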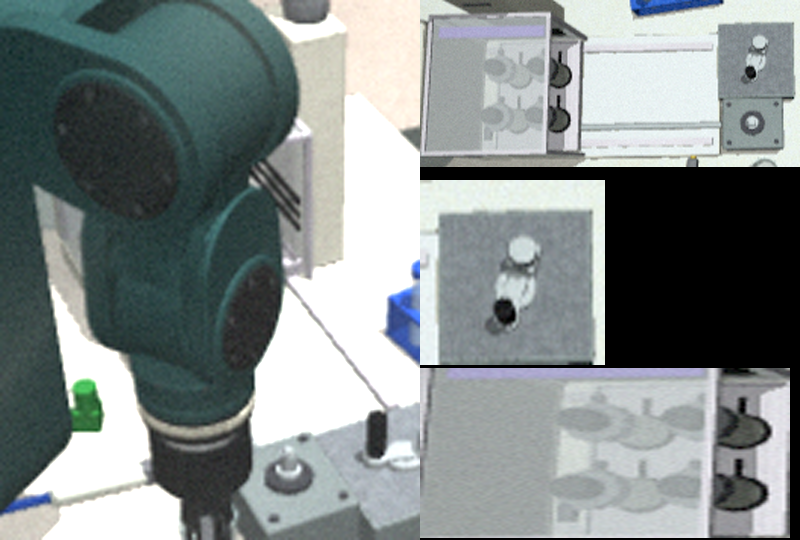

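The crank lies flat with its handle up, inside the pad: hub (0.643,-0.023), handle (0.580,-0.002). Vessels are visible through the hood on their places. I'll check the carriage travel numerically from the plate's trailing edge.

```bash
python3 - <<'E'
from h import *
a=cv2.imread("pics/top0.png");b=cv2.imread("pics/t70.png")
for n in ([.589,.182,.057],[.596,.432,.057],[.545,.1325,.057],[.552,.3825,.057]): print(n,proj("top",n).round(1))
for nm,im,x0,x1 in(("0",a,190,206),("end",b,112,134)):
    for r0,r1 in((184,188),(192,198)): print(nm,r0,x0,im[r0:r1,x0:x1].mean((0,2)).round(0).astype(int).tolist())
# vent tips/pads dark blob of nearest row at end
m=(b.max(2)<75).astype(np.uint8)[165:225,109:125]
k,l,st,ce=cv2.connectedComponentsWithStats(m)
for i in range(1,k):
    if st[i,4]>15: print(st[i]+[109,165,0,0,0])
E
```

```text
[0.589, 0.182, 0.057] [182.5 178.7]
[0.596, 0.432, 0.057] [107.5 178.7]
[0.545, 0.1325, 0.057] [197.5 191.5]
[0.552, 0.3825, 0.057] [122.  191.4]
0 184 190 [115, 117, 119, 115, 118, 117, 99, 62, 116, 119, 118, 119, 120, 121, 120, 119]
0 192 190 [114, 117, 118, 117, 118, 105, 99, 67, 115, 120, 119, 121, 119, 121, 119, 118]
end 184 112 [33, 37, 35, 38, 60, 76, 102, 124, 127, 126, 125, 125, 108, 57, 59, 126, 132, 132, 133, 132, 132, 132]
end 192 112 [67, 83, 85, 83, 120, 124, 123, 126, 127, 126, 127, 127, 90, 51, 69, 128, 133, 133, 132, 132, 133, 132]
[109 165  11  24 183]
[109 192  10  26 170]
[124 208   1  17  17]
```

The plate edge suggests travel may be a little short of 250 mm. I'll compare the mark and plate edge columns across the saved pictures.

```bash
python3 - <<'E'
from h import *
for y in (0,.2,.225,.235,.25):
    print("pred",y,"markB",proj("top",[.640+.027*y,.181+y,.057]).round(1),"edge",proj("top",[.545+.027*y,.1355+y,.057]).round(1),"padedge",proj("top",[.589+.027*y,.154+y,.057]).round(1))
for n,x0,x1 in(("top0",174,200),("t20",150,180),("t30",104,132),("t60",104,132),("t70",104,132),("top0",104,132)):
    im=cv2.imread(f"pics/{n}.png").astype(float).mean(2)
    print(n,x0,"mark",im[163:168,x0:x1].mean(0).round(0).astype(int).tolist());print("   pad",im[176:181,x0:x1].mean(0).round(0).astype(int).tolist());print("   edge",im[192:196,x0:x1].mean(0).round(0).astype(int).tolist())
E
```

```text
pred 0 markB [182.8 163.6] edge [196.6 191.5] padedge [191.  178.5]
pred 0.2 markB [123.  163.6] edge [136.2 191.5] padedge [130.8 178.5]
pred 0.225 markB [115.6 163.6] edge [128.7 191.5] padedge [123.3 178.5]
pred 0.235 markB [112.6 163.6] edge [125.7 191.5] padedge [120.3 178.5]
pred 0.25 markB [108.1 163.6] edge [121.1 191.5] padedge [115.8 178.5]
top0 174 mark [112, 115, 114, 116, 113, 115, 113, 115, 40, 13, 111, 116, 116, 114, 117, 115, 116, 117, 118, 116, 117, 115, 98, 59, 110, 110]
   pad [80, 26, 32, 65, 70, 70, 70, 68, 66, 66, 68, 66, 68, 69, 69, 28, 11, 92, 116, 115, 118, 116, 99, 60, 114, 120]
   edge [115, 118, 116, 116, 116, 116, 117, 94, 32, 26, 113, 117, 117, 116, 117, 115, 114, 117, 119, 117, 118, 108, 100, 62, 115, 120]
t20 150 mark [83, 85, 65, 56, 60, 56, 78, 103, 116, 114, 48, 19, 101, 131, 135, 132, 135, 135, 132, 135, 136, 136, 135, 117, 112, 60, 124, 128, 129, 129]
   pad [35, 40, 37, 38, 44, 52, 61, 73, 72, 66, 48, 38, 37, 44, 53, 52, 55, 34, 17, 89, 135, 136, 137, 115, 113, 59, 134, 140, 139, 140]
   edge [112, 57, 56, 51, 105, 133, 136, 137, 136, 99, 37, 20,
[... 1010 characters left out ...]
, 82, 119, 118, 113, 112]
   pad [101, 54, 43, 32, 25, 25, 31, 43, 43, 44, 43, 50, 51, 50, 19, 45, 123, 126, 125, 127, 119, 59, 45, 93, 130, 132, 133, 130]
   edge [60, 73, 82, 84, 84, 85, 37, 23, 67, 83, 84, 83, 120, 125, 123, 126, 128, 126, 126, 127, 90, 51, 69, 129, 133, 134, 132, 133]
top0 104 mark [110, 51, 62, 74, 77, 78, 75, 76, 74, 67, 67, 69, 69, 69, 97, 102, 102, 102, 104, 104, 104, 104, 104, 109, 107, 105, 101, 101]
   pad [90, 56, 84, 85, 87, 85, 85, 85, 78, 71, 70, 69, 69, 76, 116, 117, 118, 119, 117, 119, 118, 119, 119, 118, 118, 119, 118, 118]
   edge [54, 72, 86, 86, 84, 85, 86, 85, 72, 70, 69, 69, 63, 114, 119, 119, 118, 120, 117, 118, 118, 119, 119, 118, 118, 118, 119, 117]
```

```bash
python3 - <<'E'
from h import *
for z in (.25,.24,.057,.03,.0): print(z,proj("top",[.55,.3824,z]).round(1))
for u in (104.5,105.5): print(onz("top",(u,194),.25),onz("top",(u,165),.25))
for n in("top0","t70"):
    im=cv2.imread(f"pics/{n}.png").astype(float).mean(2)
    print(n,im[192:196,92:120].mean(0).round(0).astype(int).tolist())
# play: gearbox/pad scale check: pad 156mm edges at z=.055
im=cv2.imread("pics/top0.png").astype(float).mean(2);print(im[150:156,210:272].mean(0).round(0).astype(int).tolist())
E
```

```text
0.25 [ 98.4 183.5]
0.24 [ 99.8 184. ]
0.057 [122.1 192. ]
0.03 [124.8 193. ]
0.0 [127.8 194.1]
[0.5196487  0.36430516 0.25      ] [0.60260461 0.36640623 0.25      ]
[0.51957343 0.36147831 0.25      ] [0.60252499 0.36355134 0.25      ]
top0 [105, 101, 101, 100, 101, 102, 108, 106, 107, 111, 112, 113, 54, 72, 86, 86, 84, 85, 86, 85, 72, 70, 69, 69, 63, 114, 119, 119]
t70 [115, 113, 114, 115, 115, 110, 101, 100, 100, 120, 125, 125, 60, 73, 82, 84, 84, 85, 37, 23, 67, 83, 84, 83, 120, 125, 123, 126]
[114, 114, 115, 114, 115, 106, 80, 68, 69, 70, 66, 72, 67, 67, 68, 68, 69, 70, 66, 70, 71, 73, 70, 72, 69, 67, 68, 69, 68, 68, 69, 69, 67, 72, 71, 70, 70, 68, 66, 66, 67, 65, 67, 70, 72, 70, 67, 69, 70, 69, 69, 70, 67, 68, 74, 79, 114, 118, 117, 118, 118, 119]
```

I need an independent check. Five full turns should bring the square shaft back to its starting orientation, so I'll compare it numerically with the first averaged picture.

```bash
python3 - <<'E'
from h import *
T0=np.load("T.npy").mean(2);T1=np.mean([snap("top").astype(float) for _ in range(12)],0).mean(2)
np.save("T1.npy",T1)
for n,T in(("init",T0),("now",T1)):
    p=T[203:218,231:246]; print(n); print(p[1:14,1:14].round(0).astype(int))
# orientation of far (unmoving) reference: tray/bottle etc shift check
a=T0[150:240,200:280].astype(np.float32);b=T1[150:240,200:280].astype(np.float32)
# carriage: sub-pixel shift by phase correlation of trailing edge strip
print("exposure ratio",np.median(T1[150:230,290:360])/np.median(T0[150:230,290:360]))
E
```

```text
init
[[ 96  90  67  55  54  53  52  52  54  55  57  64  88]
 [ 83  68  55  54  55  54  52  53  54  55  53  57  72]
 [ 60  54  53  53  74  87 101  89  66  55  53  53  55]
 [ 54  54  53  72 113 126 137 128 111  81  57  53  56]
 [ 52  53  63 111 132 137 138 138 123 118  80  56  55]
 [ 53  55  79 116 126 136 140 139 108 138 100  59  56]
 [ 51  55  84  90 124 136 140 139 119 140  99  60  54]
 [ 52  55  83  90 116 127 130 130 119 140  90  57  54]
 [ 53  55  73  83  93 100 101 102 114 130  73  55  55]
 [ 54  54  55  60  92 108 114 110 107  96  58  54  56]
 [ 54  56  54  45  88 107 116 109  82  56  56  55  55]
 [ 58  55  55  52  52  45  55  47  53  55  56  53  53]
 [ 79  60  56  53  53  53  53  54  54  55  54  48  63]]
now
[[ 84  78  57  48  46  46  44  45  46  48  49  56  77]
 [ 72  59  48  46  46  46  45  46  47  48  46  48  63]
 [ 52  47  46  45  63  75  88  78  58  47  48  46  47]
 [ 49  46  46  63  98 110 120 114  99  71  48  47  46]
 [ 44  46  54  96 115 122 123 123 118 108  71  49  47]
 [ 45  46  68 101 110 121 121 122 105 125  88  51  46]
 [ 44  47  73  78 108 120 122 121 105 123  86  51  48]
 [ 46  48  73  78 101 112 113 113  90 122  80  49  47]
 [ 45  47  62  73  80  88  89  89  80 114  64  47  47]
 [ 45  48  46  53  81  97  97  98  92  83  50  47  48]
 [ 47  47  48  37  77  96 100  97  71  49  47  46  47]
 [ 51  48  46  46  46  39  47  39  46  47  47  46  47]
 [ 69  52  49  45  46  46  46  46  46  46  47  42  54]]
exposure ratio 0.8843085106382979
```

>>> carry_out --targets '[0.8,12,0,0,0,0,0.4,0.8,12,0,0,0,0,0.4,0.8,12,0,0,0,0,0.4,0.8,12,0,0,0,0,0.4,0.8,12,0,0,0,0,0.4]'

```text
time: 73.6
eef_pos: [0.5806, -0.3515, 0.2674]
orientation: [0.003, 0.82, 0.573, 0.003]
force: [-0.3, -1.7, 1.0]
width: 0.703
```

```bash
python3 - <<'E'
from h import *
from scipy.ndimage import map_coordinates as mc
S1=np.mean([snap("side").astype(float) for _ in range(6)],0).mean(2);np.save("S1.npy",S1)
S0=cv2.imread("pics/side0.png").astype(float).mean(2);T0=np.load("T.npy").mean(2);T1=np.load("T1.npy")
def prof(cam,im,x,ys,k):
    P=np.array([proj(cam,[x+.027*(y-.135),y,.057]) for y in ys]);return mc(im,[P[:,1],P[:,0]],order=1).round(0).astype(int).tolist()
for x in (.555,.57):
  for cam,a,b in(("side",S0,S1),("top",T0,T1)):
    print(cam,x,"init y .110+",prof(cam,a,x,np.arange(.110,.150,.002),0))
    print(cam,x,"now y .346+",prof(cam,b,x,np.arange(.346,.400,.002),0))
E
```

```text
side 0.555 init y .110+ [151, 146, 135, 121, 107, 100, 94, 88, 83, 79, 75, 75, 73, 71, 73, 78, 82, 93, 106, 120]
side 0.555 now y .346+ [173, 157, 140, 130, 124, 121, 116, 110, 103, 97, 96, 96, 96, 97, 98, 97, 96, 105, 115, 126, 139, 152, 162, 170, 171, 170, 169, 166]
top 0.555 init y .110+ [152, 152, 152, 152, 152, 151, 151, 151, 152, 152, 148, 125, 84, 105, 131, 143, 149, 150, 149, 149]
top 0.555 now y .346+ [133, 133, 132, 132, 133, 132, 132, 132, 132, 130, 128, 90, 57, 56, 73, 102, 117, 126, 126, 126, 126, 127, 128, 126, 125, 123, 123, 124]
side 0.57 init y .110+ [154, 149, 137, 123, 109, 98, 92, 87, 81, 76, 74, 74, 74, 74, 75, 76, 83, 95, 108, 118]
side 0.57 now y .346+ [164, 145, 128, 126, 123, 121, 115, 108, 101, 95, 94, 93, 92, 92, 94, 97, 100, 108, 119, 130, 141, 150, 156, 161, 151, 138, 125, 113]
top 0.57 init y .110+ [152, 152, 152, 152, 151, 152, 152, 152, 152, 151, 147, 123, 82, 106, 131, 144, 149, 150, 149, 148]
top 0.57 now y .346+ [132, 132, 132, 132, 132, 132, 132, 132, 132, 131, 128, 96, 59, 57, 70, 101, 116, 126, 126, 126, 126, 127, 127, 124, 106, 71, 41, 17]
```

Both cameras agree on about 238 mm of travel. The hood gives an absolute reference: it starts 157 mm from the fully-out carriage middle, so at home the plate's trailing edge lies 3 mm inside its front. I'll triangulate the hood's front top corners.

```bash
python3 - <<'E'
from h import *
S0=cv2.imread("pics/side0.png").astype(float).mean(2);T0=np.load("T.npy").mean(2)
print(tri((105.2,139.2),(228.5,83)),tri((104.3,230.4),(148.5,108)))
print("T0 rows cols98-110"); print(T0[136:145:2,98:112].round(0).astype(int)); print(T0[222:236:2,98:112].round(0).astype(int))
# predicted hood top-front corners in side for candidate y (x from top ray at z=.25)
for u,v in((104,140),(104,185),(104,228)):
    for z in(.25,.24): 
        X=onz("top",(u,v),z); print(X.round(4),proj("side",X).round(1))
S1=np.load("S1.npy"); 
X=onz("top",(104,185),.25);c=proj("side",X).round().astype(int);print("side0 column",c,S0[c[1]-9:c[1]+10,c[0]].astype(int).tolist(), S1[c[1]-9:c[1]+10,c[0]].astype(int).tolist())
E
```

```text
(array([0.67872059, 0.36240325, 0.2571966 ]), np.float64(0.006229168804723433)) (array([0.40274405, 0.38030434, 0.2183066 ]), np.float64(0.03427110506339856))
T0 rows cols98-110
[[ 61  61  62  62  63  63  61  62  62  63  61  62  64  63]
 [119 119 119 119 119 120 119 119  66  61  63  62  63  62]
 [120 125 126 126 125 140 139 138  69  53  54  56  61  63]
 [103 103 104 104 104 133 135 117  61  48  50  51  52  55]
 [104 104 104 104 104 135 135 118  63  59  54  52  50  50]]
[[133 133 138 141 141  85  87  99 100  99 101 100 101 100]
 [130 130 138 140 141  68  81  93  94  94  94  94  95  94]
 [128 128 137 140 140  69  83  95  96  91  91  92  91  92]
 [137 138 141 141 143  70  88  91  90  94  94  95  99  99]
 [133 133 136 136 133  68  52  53  53  53  52  53  54  54]
 [ 75  76  76  76  75  78  79  79  77  77  75  76  74  73]
 [ 89  87  88  91  89  85  84  85  84  85  84  88  87  88]]
[0.6755 0.3697 0.25  ] [226.   84.2]
[0.6782 0.3737 0.24  ] [226.2  86. ]
[0.5453 0.3664 0.25  ] [192.8  92.6]
[0.5468 0.3703 0.24  ] [192.9  94.5]
[0.4245 0.3633 0.25  ] [160.2 100.9]
[0.4249 0.3672 0.24  ] [160.3 102.8]
side0 column [193  93] [121, 118, 120, 121, 120, 121, 120, 124, 114, 82, 75, 84, 87, 82, 85, 84, 83, 89, 84] [35, 33, 34, 31, 32, 43, 80, 132, 139, 102, 71, 39, 26, 48, 57, 51, 49, 47, 46]
```

The hood front is at y ≈ 0.366, and both views agree to 0.3 px. It was only about 140–145 mm from the carriage middle at the start. So the carriage began 12 mm or so in, the 238 mm moved brought it to the stop, and its trailing edge is inside the hood front, as it should be at home. Last, I'll check the vessels in both views.

```bash
python3 - <<'E'
from h import *
S1=np.load("S1.npy");T1=np.load("T1.npy");S0=cv2.imread("pics/s9.png").astype(float).mean(2);T0=np.load("T.npy").mean(2)
for nm,x,y in(("A",.589,.2643),("B",.589,.179),("C",.4934,.2664),("D",.4919,.1808)):
    for cam,a,b in(("side",S0,S1),("top",T0,T1)):
        P0=proj(cam,[x,y,.172]);P1=proj(cam,[x+.006,y+.238,.172]);r=9
        c0=P0.round().astype(int);t=a[c0[1]-10:c0[1]+11,c0[0]-8:c0[0]+9].astype(np.float32)
        c1=P1.round().astype(int);w=b[c1[1]-18:c1[1]+19,c1[0]-16:c1[0]+17].astype(np.float32)
        m=cv2.matchTemplate(w,t,cv2.TM_CCOEFF_NORMED);_,v,_,l=cv2.minMaxLoc(m)
        print(nm,cam,"pred",P1.round(1),"best offset px",np.array(l)-8,"score",round(v,2))
print(state()["force"],state()["time"])
E
```

```text
A side pred [192.4  91.2] best offset px [8 8] score 0.46
A top pred [ 69.9 173.6] best offset px [2 0] score 0.85
B side pred [201.2 101.8] best offset px [-1  1] score 0.7
B top pred [ 97.9 172.9] best offset px [-2  1] score 0.51
C side pred [168.7  96.5] best offset px [6 8] score 0.47
C top pred [ 68.1 205. ] best offset px [2 1] score 0.79
D side pred [176.5 107.7] best offset px [-1  0] score 0.84
D top pred [ 96.4 204.8] best offset px [-1  1] score 0.49
[-0.9652954   1.02903159  0.06155656] 73.9
```

All four vessels show up standing where predicted: A and C match in the top view, B and D in the side view. I'll hand it in.

```bash
python3 -c "
from station import *
print(job_done())"
```

```text
the job is handed in; nothing more can be done
None
```

I placed all four vessels, wound the carriage in with the crank and laid the crank back on its pad. The job is handed in at about 74 s. One thing stays uncertain: whether the carriage is fully home, because my travel and turn counts disagree.

- **Vessels:** before winding, the camera put each one within about 5 mm of its place's centre, nozzle along the mark. At the end all four were still standing where expected, but each was matched clearly in only one view; the hood or frame spoiled the other.
- **Crank:** it lies flat, handle up, inside the pad. The camera put the hub at (0.643, -0.023) and the handle at (0.578, -0.002).
- **Carriage:** I turned the crank about 1830° until the handle force climbed to about 12 N, which I took as the stop.
    - **Against:** both cameras measured only about 238 mm of travel, not 250 mm. 1830° should give about 254 mm, less a few mm of socket play. I could not explain that gap. The last 56° of turning moved the carriage only 1–2 mm.
    - **For:** the hood front, from both views, was only about 140–145 mm from the carriage middle at the start, not 157 mm. That suggests the carriage began about 12 mm or more in, so 238 mm would reach the stop. The plate's trailing edge also lies about 3–9 mm inside the hood front, and 3 mm is expected at home.

I saw none of the other bench items disturbed, but I did not measure their positions at the end.

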